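# Load the sample magazine and lock its gate

### The job

Load the hardness tester's sample magazine: pull up the spring-loaded T-handle of its gate and twist it until the arm parks in its rest and stays open by itself. Then put every mounted sample that lies on the table flat into the open lane, in any order, and push them along, past the gate and in under the clear cover. Finally unpark the gate, turn it back and let it drop fully home across the lane behind the last sample; leave the other things on the table where they are.

Things in the scene. Friction and masses are not known exactly. Their poses are not given: they have to be found in the camera images.
- magazine: Fixed aluminium sample magazine. Origin: on the table under the lane's centre line; the lane runs along its y, mouth (y -111 mm) to end wall (y +119 mm). Lane 36 mm wide, floor 6 mm above the table; rails 6 mm thick, tops 20 mm above the table. Open above from the mouth to y -20 mm, covered beyond. The closed gate arm crosses the lane at y -36 mm; gate stand on the +x side.
- cover_edge (a point): Middle of the front edge of the fixed clear cover, on the lane floor (magazine x 0, y -20 mm, 6 mm above the table). Cover: from here to the end wall, 48 mm wide, underside 33 mm and top 39 mm above the table; room for four samples in a row. Fingers do not fit under it: a sample is pushed along +y from behind, and moves those inside on ahead of it.
- gate_rest (a point): Floor of the parking rest's notch, 23.5 mm above the table (magazine x +53, y -67 mm); the rest's edges reach 26.5 mm (lane side) and 30.5 mm. Beside it stand the gate's shaft (magazine x +62, y -36 mm) and its fixed bracket and barrel (x 52 to 90, y -49 to -23 mm), 50 mm high.
- gate_grip (a point): Centre of the black T-handle on top of the gate's shaft: a bar 12 mm thick, 30 mm long, 16 mm tall, its middle 68 mm above the table with the gate closed; it rises and turns with the gate. With the gate closed the bar is long along the magazine's y: grip it across its 12 mm, along the magazine's x. The bracket under it ends 10 mm below the bar's underside.
- gate_lift (a joint): Height of the gate above its closed position, 0 to 0.018 m. A spring pushes it down (5 N at 0, 9.5 N at 0.018). Closed: 0. Parked in its rest: about 0.010. To pass over the rest's edge, which is 0.013 high, hold it at about 0.015 while turning.
- gate_swing (a joint): Turn of the gate about its upright shaft, rad, positive anticlockwise from above, 0 to 1.34 (end stops). 0: the steel arm, 6 mm wide, 7 mm tall, lies across the lane, sunk in a notch of the rail, underside 13.5 mm above the table; lift it 7 mm to turn. 1.30 (play 0.06 each way): arm beside the lane, pointing to the mouth, over the rest's notch, which holds it up and open once let down.
- sample_1: Loose mounted metallographic sample, a brown moulded disc 30 mm in diameter and 19 mm tall, about 0.03 kg, lying flat. Origin: centre of its underside; z up through the disc. May be absent.
- sample_2: Loose mounted metallographic sample, a black moulded disc 30 mm in diameter and 16 mm tall, about 0.03 kg, lying flat. Origin: centre of its underside; z up through the disc. May be absent.
- sample_3: Loose mounted metallographic sample, a green moulded disc 32 mm in diameter and 21 mm tall, about 0.03 kg, lying flat. Origin: centre of its underside; z up through the disc. May be absent.
- sample_4: Loose mounted metallographic sample, a brown moulded disc 30 mm in diameter and 17 mm tall, about 0.03 kg, lying flat. Origin: centre of its underside; z up through the disc. May be absent.
- loupe: Loupe, a black cylinder 37 mm in diameter, 33 mm tall, standing beyond the magazine; a bystander. Origin: centre of its underside.
- objective_can: Objective can, a white and black cylinder 44 mm in diameter, 63 mm tall, standing beyond the magazine; a bystander. Origin: centre of its underside.
- reference_block_2: Round steel reference block, 50 mm in diameter, 10 mm thick, standing beyond the magazine; a bystander. Origin: centre of its underside.
Mind the look-alikes: they are no part of the job. What is shaped like the sample_2 but blue or yellow is not meant. There is more than one size of the sample_3; the job needs the larger.

How it is judged:
By the outcome, as a careful person would: the job done as asked, in the order asked, and still so for the second after the job is handed in, with the robot touching nothing.
Of sample_1, sample_2, sample_3, sample_4 only 3 to 4 are there at a start; the rules pass over those that are not, and their reading is None.
At some moment in a run one of sample_1, sample_2, sample_3, sample_4 may be knocked a few centimetres aside while the robot is not near it.
Once in a run the grip may slacken for a moment while it holds something.
It also fails if it takes over 210 s, if anything falls off the work surface, if the arm or the gripper's body presses on something with over 40 N, if the wrist force passes 120 N, or if a joint passes its speed limit or range.

### The arm

A 7-joint arm with a two-finger parallel gripper is mounted at the origin on a cart in front of the work surface, level with it; the furniture and walls round the work are solid. World frame = base frame: x ahead of the robot, y to its left, z up, the work surface at z = 0. Lengths are in m, angles in rad, forces in N, time in s.
With the tool pointing down it reaches from about 0.425 to 0.8 m from the base axis. Payload 8.3 kg.
Tool frame: the origin (TCP) lies at the very end of the fingers, on their centre line; the grasp point (between the pads) lies 19 mm behind it; z points along the fingers, y is the direction in which the jaws open and shut (so a half turn about z gives the same grasp; the last joint's range is limited). The gripper opens to 85 mm and grips with 20 to 120 N. Pads are 22 mm wide; open, the fingers measure 114 mm over their backs; the gripper's body (76 mm by 85 mm) begins 54 mm behind the grasp point. The pads swing forward as they close: fully open they stand 13 mm farther back than shut.
Start: joints at [-1.321, 0.383, 0.016, 1.37, -0.006, 1.388, -0.046], TCP at [0.192, 0.595, 0.231] pointing down, gripper open.
Joint ranges: [-2.95, 2.95], [-0.25, 2.06], [-1.52, 1.56], [0.18, 2.33], [-1.44, 4.58], [0.02, 2.06], [-3.01, 3.01]. Speed limits (rad/s): [2.39, 2.39, 3.01, 3.01, 3.14, 3.14, 3.14].

### API

Orientations are given as a unit quaternion [w, x, y, z].
In Python, from bench import status, optics, ticket gives the robot as it stands.
- The arm moves only by the tool carry_out, never from a script. Its argument "plan" is a list of rows, each a list of 3 entries, a list of its own where there are three numbers: the shift along the tool's x, y, z in m, then the turn about the tool's z in rad, then the opening, from 0 (shut) to 1 (fully open). In form: [[[tx, ty, tz], yaw, fingers], ...]. A call has exactly 5 rows; each row is the pose to reach, as a shift and turn from the pose commanded when the call began, along the tool's axes at that moment; what a row does not reach only later rows make up. A row lasts 1/12 s, in which the tool goes at most 41.7 mm and 7.16 degrees, less where a joint would pass 70% of its speed; a pose out of reach is approached as far as the arm can. A call with a gripper value outside its range is refused whole. The fingers move at their own pace and stop on an object; "force" is the grip in N (left out, the last holds). Time passes only in rows, so rows that repeat a pose let the fingers close, or fill a call up. It gives the time, the measured TCP pose, the force and the opening at its end, in the units of the state.
- status.sense(): the state, without advancing time (a new reading comes with each control period).
- optics.get_image(name): name is "scene" or "side" or "wrist"; returns a dict with "img" (384x512x3 uint8, red, green, blue), "fx", "fy", "cx", "cy" (pixels), "R" (3x3) and "t" (3): a world point X has camera coordinates R X + t; the wrist camera has in their place "T_tool_cam" (4x4, takes a point from camera to tool coordinates, whose origin is the TCP and whose axes are the flange's). Camera axes: x right, y down, z forward; pixel columns grow to the right and rows downward; lengths in m; the calibration is good to about 2 mm. A picture is of the moment at which its call begins: read the wrist's pose just before it. There is no depth.
- ticket.sign_off(): hands the job in, once; it reports no verdict.
Trained networks look in the newest picture that a camera, given by its name, has taken for a name from the list of things; names that differ only in an ending like _2 or _b are one class to them, and where a whole thing is asked for, a point or a joint stands for the part that bears it (a point fixed in the world has none). Each returns a list of dicts, best first, with "confidence" (0 to 1); they miss things now and then, are a little off and sometimes report something else, mostly with a low value. They report only what shows in the picture. A call takes as long as a camera call. They do not tell look-alikes from the thing itself.
- optics.recognise(name, camera): "point" ([x, y, z] in m, in world coordinates, good to about 4 mm: the middle of the surface that is visible of it).
- optics.pinpoint(name, camera): "point" ([x, y, z] in m, in world coordinates, good to about 4 mm: a listed point, or the origin of a listed thing).
The state is a dict: "clock": time; "joints": joint angles; "joint_vel": joint speeds; "joint_torque": joint torques, N m; "position": TCP position; "tcp_rot": TCP orientation; "contact_force": force on the tool from outside, world axes, zero at the start; "wrist_torque": the same for the moment, N m; "gripper_width": finger opening in m.
Only numpy, scipy, OpenCV 4.12 (cv2) and the standard library are available. Lean on these libraries where they do the work, as an engineer would, in place of code of your own. Each camera call takes 0.05 s, during which the arm holds its last target.

## Working session

There is one attempt and no reset: what is moved stays moved. The work goes in short steps, Python scripts to look and compute and a tool call to move; the robot and the scene stay as the last step left them, time stands still between calls to the robot, and variables do not carry over. Pictures are saved under pics/ and viewed, and the job is handed in when it is done.

Besides the shell and the picture viewer there is one more tool, called as name([rows], argument=value, ...), one row to a line, values as JSON. carry_out: Moves the arm, as the interface text tells. Its arguments: {"type":"object","properties":{"plan":{"type":"array","items":{"type":"array"}},"force":{"type":"number"}},"required":["plan"]}

```bash
ls; mkdir -p pics
python3 - <<'E'
from bench import status, optics, ticket
import cv2
s=status.sense()
for k,v in s.items(): print(k,v)
for c in ["scene","side","wrist"]:
    d=optics.get_image(c)
    cv2.imwrite(f"pics/a_{c}.png",cv2.cvtColor(d["img"],cv2.COLOR_RGB2BGR))
    print(c,{k:(v if k!="img" else None) for k,v in d.items()})
E
```

```text
pics
clock 0.0
joints [-1.32091186  0.38426077  0.01635641  1.37114917 -0.0062564   1.38819346
 -0.04651053]
joint_vel [ 0.0004247   0.00325124 -0.00169509 -0.00033812 -0.00077408  0.00130514
 -0.00095822]
joint_torque [-4.00471727e-04 -6.27587199e+01  8.43556747e-01 -3.71847796e+01
  1.63157814e-02  1.39336323e-02 -9.19040963e-05]
position [0.1921356  0.59421083 0.2302669 ]
tcp_rot [-1.16805349e-04  1.55717148e-01  9.87801199e-01 -9.73439760e-04]
contact_force [-0.04413012 -0.00207047  0.12354926]
wrist_torque [-0.02180559 -0.00561401 -0.01346327]
gripper_width 0.08575178422999047
scene {'img': None, 'fx': 413.6120583813664, 'fy': 413.6120583813664, 'cx': 248.4948837523631, 'cy': 197.67432687014718, 'R': array([[ 0.51953957, -0.85444048,  0.00317764],
       [-0.65709408, -0.40191545, -0.63772357],
       [ 0.54617397,  0.32923462, -0.77025876]]), 't': array([-0.55741753,  0.30005425,  0.68362285])}
side {'img': None, 'fx': 492.20206149036756, 'fy': 492.20206149036756, 'cx': 254.40646469782368, 'cy': 188.23309803602257, 'R': array([[ 0.95303988, -0.30245534, -0.01535417],
       [-0.15942994, -0.45796848, -0.8745553 ],
       [ 0.25748219,  0.83593399, -0.48468266]]), 't': array([-0.63733168,  0.02299725,  1.24656065])}
wrist {'img': None, 'fx': 337.8651027840127, 'fy': 337.8651027840127, 'cx': 260.7319388283412, 'cy': 189.69476316401224, 'T_tool_cam': array([[ 1.26978223e-04, -9.51270193e-01, -3.08358565e-01,
         7.89591376e-02],
       [ 9.99999920e-01,  2.37457693e-04, -3.20757143e-04,
        -7.90863403e-04],
       [ 3.78348823e-04, -3.08358499e-01,  9.51270147e-01,
        -1.42006979e-01],
       [ 0.00000000e+00,  0.00000000e+00,  0.00000000e+00,
         1.00000000e+00]])}
```

View pics/a_scene.png

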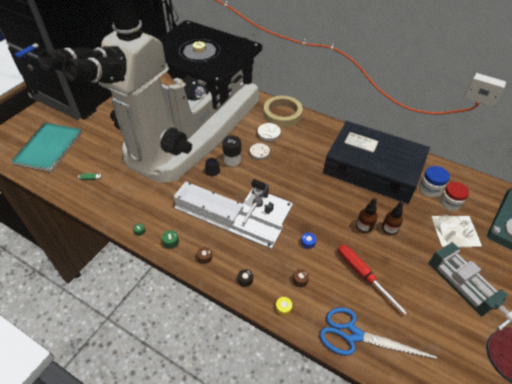

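View pics/a_side.png

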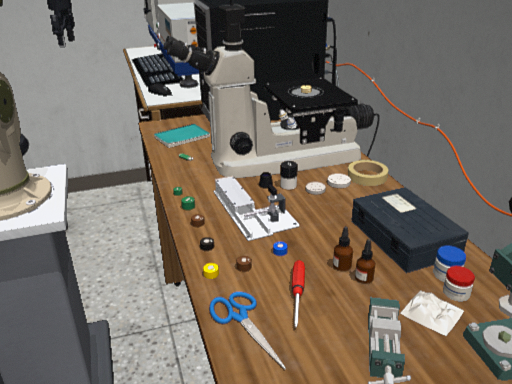

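View pics/a_wrist.png

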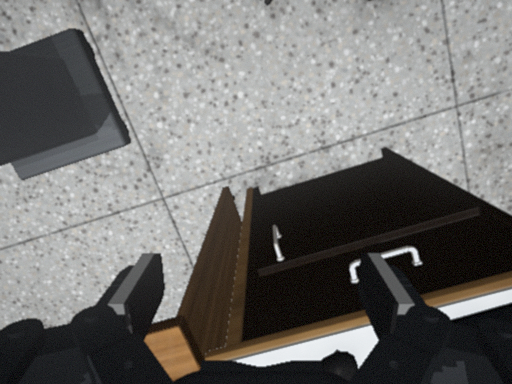

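```bash
cat > h.py <<'E'
from bench import status, optics, ticket
import cv2, numpy as np
from scipy.spatial.transform import Rotation as Ro
def Rq(q): return Ro.from_quat([q[1],q[2],q[3],q[0]]).as_matrix()
def cam(name):
    s=status.sense(); d=optics.get_image(name)
    if name=="wrist":
        T=np.eye(4);T[:3,:3]=Rq(s["tcp_rot"]);T[:3,3]=s["position"]
        W=np.linalg.inv(T@d["T_tool_cam"]); d["R"]=W[:3,:3]; d["t"]=W[:3,3]
    return d
def proj(d,X):
    c=d["R"]@np.asarray(X,float)+d["t"]; return np.array([d["fx"]*c[0]/c[2]+d["cx"],d["fy"]*c[1]/c[2]+d["cy"]])
def back(d,u,v,z):
    r=d["R"].T@np.array([(u-d["cx"])/d["fx"],(v-d["cy"])/d["fy"],1]); o=-d["R"].T@d["t"]
    return o+r*(z-o[2])/r[2]
def save(d,n,box=None,k=1):
    im=cv2.cvtColor(d["img"],cv2.COLOR_RGB2BGR)
    if box: x0,y0,x1,y1=box; im=im[y0:y1,x0:x1]
    if k!=1: im=cv2.resize(im,None,fx=k,fy=k,interpolation=cv2.INTER_CUBIC)
    cv2.imwrite("pics/"+n,im)
E
python3 - <<'E'
from h import *
for c in ["scene","side"]:
    d=cam(c)
    for n in ["magazine","cover_edge","gate_rest","gate_grip","sample_1","sample_2","sample_3","sample_4","loupe","objective_can","reference_block_2"]:
        for r in optics.pinpoint(n,c)[:5]:
            p=np.array(r["point"]); print(c,n,round(r["confidence"],2),p.round(4),proj(d,p).round(0))
print(status.sense()["clock"])
E
```

```text
scene magazine 0.79 [ 0.5507 -0.2645 -0.0011] [228. 218.]
scene magazine 0.54 [ 0.4404 -0.2806  0.0015] [204. 259.]
scene cover_edge 0.72 [ 0.5532 -0.2648  0.0029] [228. 217.]
scene cover_edge 0.59 [ 0.5519 -0.2884  0.0049] [237. 221.]
scene gate_rest 0.84 [ 0.6083 -0.3316  0.0252] [268. 206.]
scene gate_grip 0.67 [ 0.6151 -0.2993  0.0673] [257. 185.]
scene sample_1 0.79 [ 0.4466 -0.3761  0.0008] [246. 279.]
scene sample_1 0.79 [ 4.376e-01 -1.954e-01 -1.000e-04] [170. 242.]
scene sample_1 0.7 [ 4.449e-01 -2.803e-01  4.000e-04] [205. 257.]
scene sample_1 0.6 [ 0.4999 -0.4673 -0.0014] [301. 280.]
scene sample_1 0.59 [ 4.352e-01 -4.633e-01 -2.000e-04] [283. 305.]
scene sample_2 0.79 [ 0.4466 -0.3761  0.0008] [246. 279.]
scene sample_2 0.79 [ 4.376e-01 -1.954e-01 -1.000e-04] [170. 242.]
scene sample_2 0.7 [ 4.449e-01 -2.803e-01  4.000e-04] [205. 257.]
scene sample_2 0.6 [ 0.4999 -0.4673 -0.0014] [301. 280.]
scene sample_2 0.59 [ 4.352e-01 -4.633e-01 -2.000e-04] [283. 305.]
scene sample_3 0.79 [ 0.4466 -0.3761  0.0008] [246. 279.]
scene sample_3 0.79 [ 4.376e-01 -1.954e-01 -1.000e-04] [17
[... 1633 characters left out ...]
7 [ 0.4438 -0.2788 -0.0064] [198. 225.]
side sample_3 0.66 [ 0.4361 -0.1971 -0.0007] [188. 207.]
side sample_3 0.58 [ 0.4449 -0.37   -0.0005] [207. 245.]
side sample_3 0.55 [ 0.4212 -0.1243  0.0026] [176. 192.]
side sample_4 0.73 [ 0.4963 -0.4668  0.0024] [243. 266.]
side sample_4 0.67 [ 0.4438 -0.2788 -0.0064] [198. 225.]
side sample_4 0.66 [ 0.4361 -0.1971 -0.0007] [188. 207.]
side sample_4 0.58 [ 0.4449 -0.37   -0.0005] [207. 245.]
side sample_4 0.55 [ 0.4212 -0.1243  0.0026] [176. 192.]
side loupe 0.72 [ 6.510e-01 -1.543e-01 -5.000e-04] [266. 185.]
side objective_can 0.64 [ 7.031e-01 -1.773e-01 -4.000e-04] [288. 185.]
side reference_block_2 0.54 [ 0.761  -0.2219  0.0041] [315. 188.]
1.35
```

Scene picture: small green (139,229), larger green (170,239), brown (204,255), black (245,277), brown (301,277), blue (309,241), yellow (284,305). The magazine is at about (235,213) and the T-handle at about (258,186). All four samples seem to be there. Next I check the microscope as an obstacle and compare colour and size for the candidates.

Run:
```python
from h import *
a=cam("scene"); b=cam("side")
save(a,"b_crop.png",(120,165,330,325),3.7)
P=[np.array(d["K"]) if 0 else np.array([[d["fx"],0,d["cx"]],[0,d["fy"],d["cy"]],[0,0,1]])@np.c_[d["R"],d["t"]] for d in (a,b)]
for n,u,v in [("eyepiece",(75,65),(175,45)),("top",(128,15),(231,5)),("knob",(178,140),(242,143)),("headfront",(118,70),(207,65))]:
    X=cv2.triangulatePoints(P[0],P[1],np.float64(u).reshape(2,1),np.float64(v).reshape(2,1)); print(n,(X[:3]/X[3]).ravel().round(3))
for u,v in [(125,160),(165,178),(260,95)]: print(back(a,u,v,0).round(3))
for n,u,v,z in [("small g",139,229,.015),("big g",170,239,.015),("br",204,255,.015),("bk",245,277,.015),("br2",301,277,.015),("blue",309,241,.015),("yellow",284,305,.015)]: print(n,back(a,u,v,z).round(3))
print(status.sense()["clock"])
```

```text
eyepiece [ 0.463 -0.051  0.352]
top [ 0.577 -0.095  0.424]
knob [ 0.605 -0.103  0.105]
headfront [ 0.537 -0.056  0.301]
[0.568 0.046 0.   ]
[ 0.573 -0.075  0.   ]
[ 0.965 -0.104  0.   ]
small g [ 0.422 -0.129  0.015]
big g [ 0.436 -0.2    0.015]
br [ 0.441 -0.281  0.015]
bk [ 0.442 -0.376  0.015]
br2 [ 0.497 -0.467  0.015]
blue [ 0.579 -0.444  0.015]
yellow [ 0.43  -0.467  0.015]
1.45
```

View pics/b_crop.png

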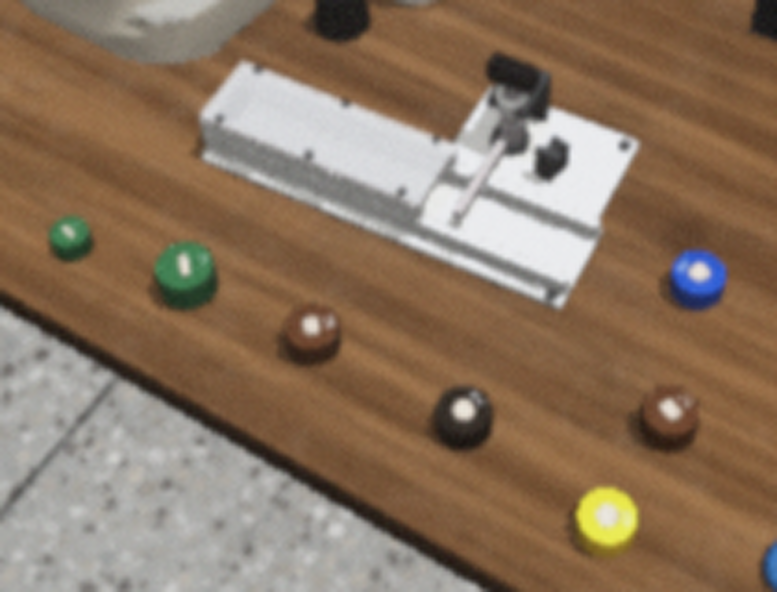

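The crop shows both browns, the black and the large green clearly. The small green, blue and yellow are look-alikes. The microscope's eyepieces stand in the path the arm has to sweep, so I measure them.

Run:
```python
from h import *
a=cam("scene"); b=cam("side")
i=cv2.resize(cv2.cvtColor(a["img"],4)[0:190,0:220],None,fx=2.7,fy=2.7,interpolation=2)
j=cv2.resize(cv2.cvtColor(b["img"],4)[0:200,130:280],None,fx=2.7,fy=2.7,interpolation=2)
cv2.imwrite("pics/c1.png",i); cv2.imwrite("pics/c2.png",j)
```

```text
(no output)
```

View pics/c1.png

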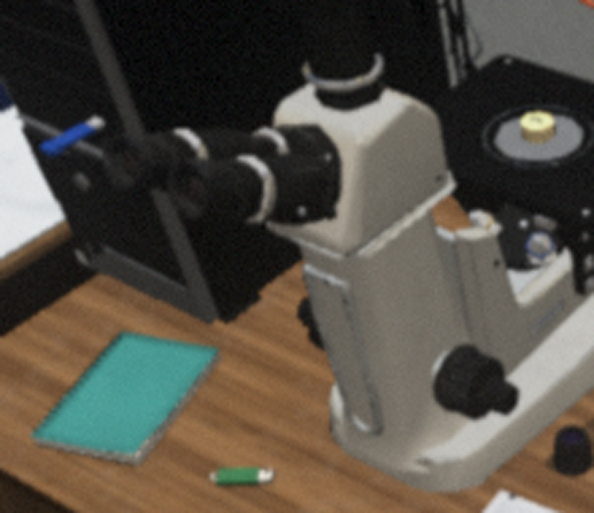

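View pics/c2.png

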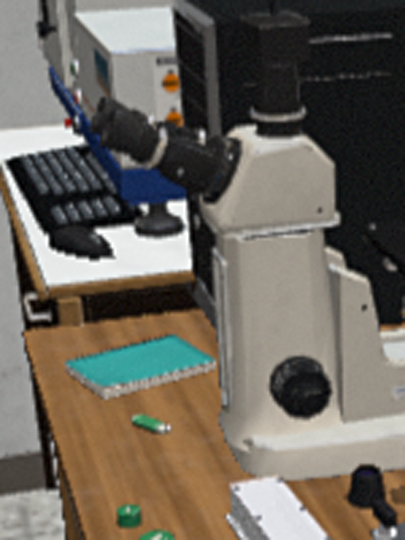

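Run:
```python
from h import *
a=cam("scene"); b=cam("side")
P=[np.array([[d["fx"],0,d["cx"]],[0,d["fy"],d["cy"]],[0,0,1]])@np.c_[d["R"],d["t"]] for d in (a,b)]
for n,u,v in [("eyeR",(68.5,70),(171,44)),("eyeL",(45,59),(168,40)),("eyeRtube",(96,74),(200,62)),("camtop",(128,25),(234,12))]:
    X=cv2.triangulatePoints(P[0],P[1],np.float64(u).reshape(2,1),np.float64(v).reshape(2,1)); X=(X[:3]/X[3]).ravel();print(n,X.round(3),proj(a,X),proj(b,X))
```

```text
eyeR [ 0.452 -0.051  0.353] [69.28918186 67.60561519] [170.24787596  44.91674709]
eyeL [0.454 0.006 0.351] [45.52098668 57.39732074] [167.50629669  40.612804  ]
eyeRtube [ 0.524 -0.017  0.295] [96.96855922 71.08819043] [199.02001398  63.20631939]
camtop [ 0.584 -0.085  0.405] [136.03639557   5.29103153] [227.6930919   20.11368534]
```

carry_out([
  [[0,-0.01,-0.04],0,1],
  [[0,-0.02,-0.08],0,1],
  [[0,-0.04,-0.12],0,1],
  [[0,-0.06,-0.155],0,1],
  [[0,-0.08,-0.19],0,1],
])

```text
clock: 2.07
position: [0.1674, 0.5177, 0.4228]
tcp_rot: [-0.0, 0.156, 0.988, 0.0]
contact_force: [-0.2, 0.7, 0.5]
gripper_width: 0.085
```

carry_out([
  [[0,-0.02,-0.03],0,1],
  [[0,-0.04,-0.06],0,1],
  [[0,-0.07,-0.085],0,1],
  [[0,-0.09,-0.1],0,1],
  [[0,-0.11,-0.1],0,1],
])

```text
clock: 2.48
position: [0.1336, 0.4131, 0.5249]
tcp_rot: [0.0, 0.156, 0.988, 0.003]
contact_force: [-0.9, 0.3, 0.6]
gripper_width: 0.0852
```

Run:
```python
from h import *
s=status.sense()
p=s["position"]; R=Rq(s["tcp_rot"])
print(s["clock"],s["joints"].round(3) if hasattr(s["joints"],"round") else s["joints"],p,np.hypot(p[0],p[1]),R.round(3).tolist())
```

```text
2.4833 [-1.342  0.01   0.011  1.168 -0.     1.958 -0.073] [0.13361153 0.4130856  0.52489748] 0.4341563751241721 [[-0.951, 0.308, 0.001], [0.308, 0.951, 0.006], [0.001, 0.006, -1.0]]
```

carry_out([
  [[-0.0412,-0.002,0],0.095,1],
  [[-0.082,-0.0078,0.005],0.19,1],
  [[-0.122,-0.0175,0.008],0.285,1],
  [[-0.161,-0.031,0.01],0.38,1],
  [[-0.1985,-0.0483,0.01],0.475,1],
])

```text
clock: 2.9
position: [0.3093, 0.3057, 0.5103]
tcp_rot: [-0.0, 0.386, 0.923, -0.0]
contact_force: [0.7, 0.4, -0.6]
gripper_width: 0.0858
```

carry_out([
  [[-0.0412,-0.002,0],0.095,1],
  [[-0.082,-0.0078,0],0.19,1],
  [[-0.122,-0.0175,0],0.285,1],
  [[-0.161,-0.031,0],0.38,1],
  [[-0.1985,-0.0483,0],0.475,1],
])

```text
clock: 3.32
position: [0.4145, 0.1304, 0.5108]
tcp_rot: [0.0, 0.592, 0.806, -0.0]
contact_force: [1.4, 0.3, 0.6]
gripper_width: 0.0852
```

carry_out([
  [[-0.0412,-0.002,0],0.095,1],
  [[-0.082,-0.0078,0],0.19,1],
  [[-0.122,-0.0175,0],0.285,1],
  [[-0.161,-0.031,0],0.38,1],
  [[-0.1985,-0.0483,0],0.475,1],
])

```text
clock: 3.73
position: [0.4276, -0.0736, 0.5109]
tcp_rot: [0.0, 0.765, 0.644, -0.0]
contact_force: [0.5, -0.3, -0.3]
gripper_width: 0.0856
```

carry_out([
  [[-0.0412,-0.002,0],0.095,1],
  [[-0.082,-0.0078,0],0.19,1],
  [[-0.122,-0.0175,0],0.285,1],
  [[-0.161,-0.025,0],0.38,1],
  [[-0.1985,-0.0283,0],0.475,1],
])

```text
clock: 4.15
position: [0.3647, -0.265, 0.5117]
tcp_rot: [0.0, 0.895, 0.445, 0.001]
contact_force: [0.9, -1.0, -0.6]
gripper_width: 0.0854
```

```bash
cat >> h.py <<'E'
def go(tx,ty,tz,ang):
    """shift/yaw from the measured pose to a world TCP target with tool-y at world angle ang"""
    s=status.sense(); R=Rq(s["tcp_rot"]); p=np.array(s["position"])
    sh=R.T@(np.array([tx,ty,tz])-p); a=np.arctan2(R[1,1],R[0,1])
    dy=-(ang-a); dy=(dy+np.pi)%(2*np.pi)-np.pi
    print("clk %.2f pos %s yang %.3f q7 %.2f q1 %.2f | shift %s yaw %.3f dist %.3f"%(s["clock"],p.round(4),a,s["joints"][6],s["joints"][0],sh.round(4),dy,np.linalg.norm(sh)))
E
python3 - <<'E'
from h import *
go(.6,-.33,.4,0)
d=cam("wrist"); save(d,"d_wrist.png")
E
```

```text
clk 4.15 pos [ 0.3647 -0.265   0.5117] yang -0.648 q7 -0.06 q1 -0.40 | shift [0.0899 0.2267 0.1123] yaw -0.648 dist 0.268
```

View pics/d_wrist.png

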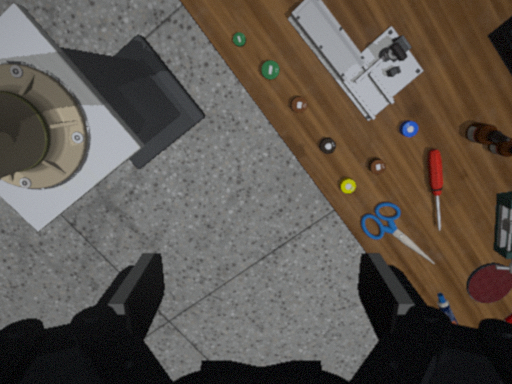

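carry_out([
  [[0.015,0.038,0.01],-0.12,1],
  [[0.03,0.076,0.025],-0.24,1],
  [[0.045,0.113,0.04],-0.36,1],
  [[0.058,0.148,0.06],-0.48,1],
  [[0.07,0.185,0.08],-0.6,1],
])

```text
clock: 4.62
position: [0.5499, -0.3143, 0.4345]
tcp_rot: [-0.0, 0.719, 0.695, 0.0]
contact_force: [0.5, 0.3, 1.4]
gripper_width: 0.0854
```

Run:
```python
from h import *
print(np.round(status.sense()["joints"],3))
go(.6,-.37,.33,0)
```

```text
[ 0.008  0.521  0.91   0.892 -0.426  1.883  0.676]
clk 4.62 pos [ 0.5499 -0.3143  0.4345] yang -0.034 q7 0.68 q1 0.01 | shift [-0.054   0.052   0.1045] yaw -0.034 dist 0.129
```

carry_out([
  [[-0.011,0.01,0.02],-0.01,1],
  [[-0.022,0.021,0.042],-0.02,1],
  [[-0.033,0.032,0.064],-0.034,1],
  [[-0.044,0.042,0.086],-0.034,1],
  [[-0.054,0.052,0.105],-0.034,1],
])

```text
clock: 5.03
position: [0.5977, -0.3707, 0.3291]
tcp_rot: [-0.001, 0.71, 0.704, -0.0]
contact_force: [0.2, 0.5, 0.5]
gripper_width: 0.0855
```

Run:
```python
from h import *
s=status.sense();print(np.round(s["joints"],3))
d=cam("wrist"); save(d,"e_wrist.png")
for n in ["magazine","cover_edge","gate_rest","gate_grip"]:
    for r in optics.pinpoint(n,"wrist")[:2]:
        p=np.array(r["point"]); print(n,round(r["confidence"],2),p.round(4),proj(d,p).round(0))
```

```text
[ 0.107  0.666  0.861  0.919 -0.494  1.729  0.756]
magazine 0.57 [ 0.5506 -0.2685  0.0012] [225.  61.]
cover_edge 0.91 [ 0.5527 -0.2896  0.001 ] [227.  78.]
cover_edge 0.29 [ 0.4443 -0.276   0.0014] [144.  68.]
gate_rest 0.97 [ 0.6076 -0.3342  0.0281] [269. 114.]
```

View pics/e_wrist.png

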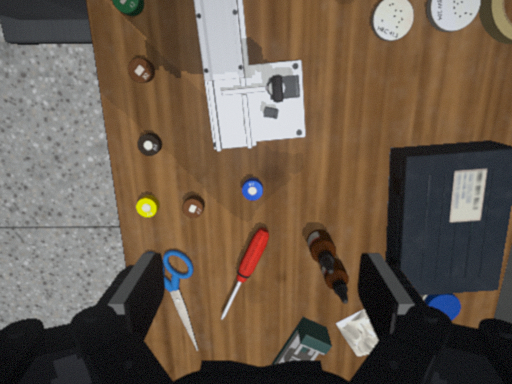

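carry_out([
  [[0.015,-0.004,0.02],0.01,1],
  [[0.03,-0.008,0.04],0.01,1],
  [[0.045,-0.012,0.06],0.01,1],
  [[0.06,-0.016,0.075],0.01,1],
  [[0.06,-0.016,0.08],0.01,1],
])

```text
clock: 5.7
position: [0.5821, -0.3058, 0.2507]
tcp_rot: [-0.001, 0.712, 0.702, 0.001]
contact_force: [0.5, 2.1, -0.8]
gripper_width: 0.0851
```

Run:
```python
from h import *
s=status.sense();print(np.round(s["joints"],3))
d=cam("wrist"); save(d,"f_wrist.png",None,1.5)
import pickle; pickle.dump(d,open("f.pkl","wb"))
for n in ["magazine","cover_edge","gate_rest","gate_grip"]:
    for r in optics.pinpoint(n,"wrist")[:2]:
        p=np.array(r["point"]); print(n,round(r["confidence"],2),p.round(4),proj(d,p).round(0))
```

```text
[-0.105  0.567  0.883  1.262 -0.432  1.504  0.711]
magazine 0.74 [ 0.5499 -0.2685  0.0029] [232. 119.]
magazine 0.39 [ 0.6076 -0.3309  0.026 ] [284. 177.]
cover_edge 0.86 [ 0.552  -0.2877  0.    ] [235. 135.]
gate_rest 0.57 [ 0.6121 -0.3334  0.0272] [288. 179.]
gate_grip 0.74 [ 0.5506 -0.27    0.0034] [233. 120.]
gate_grip 0.64 [ 0.6178 -0.3003  0.0672] [297. 158.]
```

View pics/f_wrist.png

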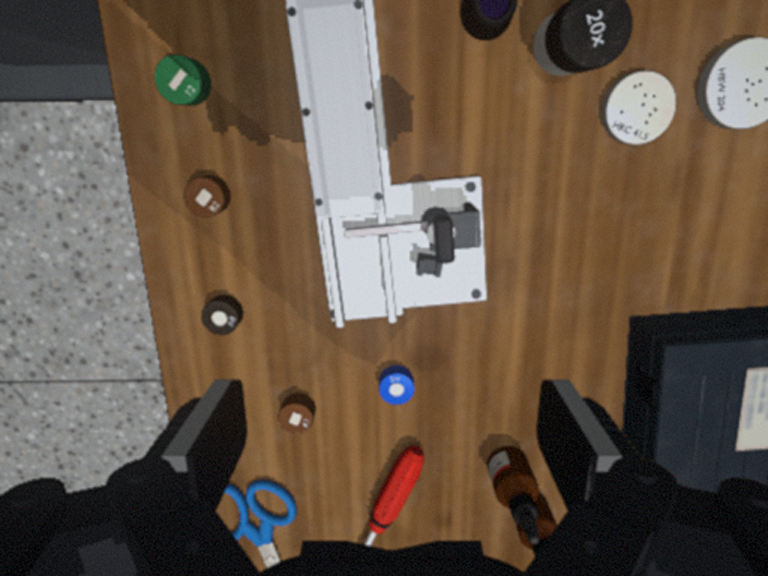

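Run:
```python
from h import *
import pickle; d=pickle.load(open("f.pkl","rb")); s=1.5
def B(u,v,z): return back(d,u/s,v/s,z)[:2].round(4)
a=B(339,322,.02);b=B(392,320,.02);c=B(322,225,.02);e=B(382,215,.02)
print("rail ends",a,b,"up",c,e, np.linalg.norm(b-a))
for p,q in((a,c),(b,e)): v=q-p; print("yaw",np.arctan2(-v[0],v[1]))
# cover corners/screws at z .039
l=[B(291,11,.039),B(306,113,.039),B(319,203,.039)]; r=[B(357,5,.039),B(369,105,.039),B(379,197,.039)]
print(l,r)
for L in(l,r): v=L[0]-L[2]; print("yaw",np.arctan2(-v[0],v[1]))
print("handle", B(437,210,.076),B(446,260,.076))
print("arm",B(346,232,.0205),B(420,228,.0205))
print("plate",B(482,178,.006),B(487,300,.006))
```

```text
rail ends [ 0.5397 -0.3785] [ 0.5817 -0.3773] up [ 0.5306 -0.3006] [ 0.5754 -0.2937] 0.04201713936002787
yaw 0.11628937789734166
yaw 0.07521668257028288
[array([ 0.5214, -0.1612]), array([ 0.5268, -0.2217]), array([ 0.532 , -0.2813])] [array([ 0.5627, -0.1585]), array([ 0.5686, -0.2173]), array([ 0.574 , -0.2777])]
yaw 0.08803167368325744
yaw 0.0945162007878998
handle [ 0.6112 -0.2811] [ 0.6174 -0.3136]
arm [ 0.5483 -0.306 ] [ 0.6036 -0.3037]
plate [ 0.6508 -0.2692] [ 0.6588 -0.3665]
```

Run:
```python
from h import *
go(.616,-.299,.14,.088)
```

```text
clk 5.95 pos [ 0.582  -0.3115  0.2532] yang -0.019 q7 0.71 q1 -0.10 | shift [0.0133 0.0335 0.1133] yaw -0.107 dist 0.119
```

carry_out([
  [[0.004,0.01,0.03],-0.03,0.6],
  [[0.008,0.02,0.06],-0.06,0.6],
  [[0.013,0.033,0.09],-0.107,0.6],
  [[0.013,0.0335,0.113],-0.107,0.6],
  [[0.013,0.0335,0.113],-0.107,0.6],
])

```text
clock: 6.37
position: [0.6143, -0.2966, 0.1332]
tcp_rot: [-0.003, 0.675, 0.738, -0.001]
contact_force: [-0.6, 0.3, -0.7]
gripper_width: 0.0515
```

Run:
```python
from h import *
d=cam("wrist"); save(d,"g_wrist.png")
import pickle; pickle.dump(d,open("g.pkl","wb"))
for n in ["gate_rest","gate_grip"]:
    for r in optics.pinpoint(n,"wrist")[:2]:
        p=np.array(r["point"]); print(n,round(r["confidence"],2),p.round(4),proj(d,p).round(0))
go(.616,-.299,.055,.088)
```

```text
gate_rest 0.65 [ 0.6114 -0.3331  0.0271] [254. 230.]
gate_rest 0.31 [ 0.4469 -0.2786 -0.0013] [ 62. 139.]
gate_grip 0.62 [ 0.6152 -0.3028  0.0678] [262. 215.]
clk 6.52 pos [ 0.6156 -0.2998  0.1404] yang 0.087 q7 0.81 q1 -0.09 | shift [0.0009 0.0004 0.0854] yaw -0.001 dist 0.085
```

View pics/g_wrist.png

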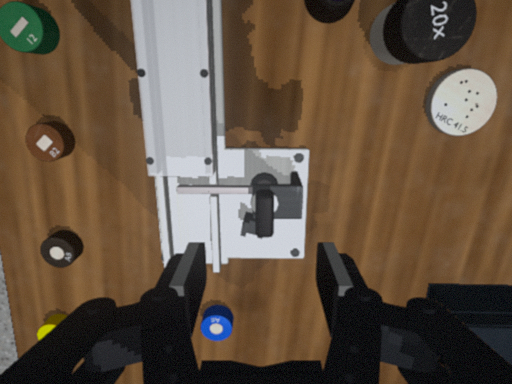

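Run:
```python
from h import *
import pickle; d=pickle.load(open("g.pkl","rb"))
print(back(d,264.5,189,.076),back(d,264.5,233,.076),back(d,265,237,.062))
for x in [(.616,-.284,.076),(.616,-.314,.076)]: print(proj(d,x))
for a,b in [((148,160),(0,0)),((207,160),0)]: print(back(d,*a,.039))
print(back(d,216,270,.02), back(d,140,72,.039),back(d,203,72,.039), back(d,178,189,.0205),back(d,240,189,.0205))
```

```text
[ 0.61489306 -0.28215417  0.076     ] [ 0.61767082 -0.31190202  0.076     ] [ 0.61895639 -0.3214403   0.062     ]
[265.99742067 191.97318749]
[261.63426179 235.72063567]
[ 0.53093412 -0.27986114  0.039     ]
[ 0.57310076 -0.27599795  0.039     ]
[ 0.58196438 -0.37669392  0.02      ] [ 0.52638406 -0.22044497  0.039     ] [ 0.56802146 -0.2167078   0.039     ] [ 0.54835922 -0.30610485  0.0205    ] [ 0.59738688 -0.30157963  0.0205    ]
```

carry_out([
  [[0.002,0,0.02],0,0.6],
  [[0.002,0,0.045],0,0.6],
  [[0.002,0.0005,0.07],0,0.5],
  [[0.002,0.0005,0.084],0,0.4],
  [[0.002,0.0005,0.084],0,0.4],
], force=60)

```text
clock: 6.93
position: [0.6148, -0.2957, 0.0528]
tcp_rot: [-0.001, 0.675, 0.738, -0.0]
contact_force: [0.1, 0.1, -0.3]
gripper_width: 0.0342
```

carry_out([
  [[0,0,0],0,0.2],
  [[0,0,0],0,0],
  [[0,0,0],0,0],
  [[0,0,0],0,0],
  [[0,0,0],0,0],
])

```text
clock: 7.35
position: [0.6166, -0.297, 0.0568]
tcp_rot: [0.002, 0.675, 0.738, 0.0]
contact_force: [-2.9, 0.8, 7.2]
gripper_width: 0.0105
```

Run:
```python
from h import *
go(.616,-.298,.056,.09)
s=status.sense(); print(s["contact_force"],s["gripper_width"],np.round(s["joints"],2))
d=cam("wrist"); save(d,"h_wrist.png")
```

```text
clk 7.35 pos [ 0.6166 -0.297   0.0568] yang 0.089 q7 0.84 q1 -0.08 | shift [-0.001  -0.0007  0.0008] yaw -0.001 dist 0.001
[-2.87309425  0.80687012  7.16718977] 0.010517874020546499 [-0.08  0.75  0.76  1.42 -0.54  1.18  0.84]
```

View pics/h_wrist.png

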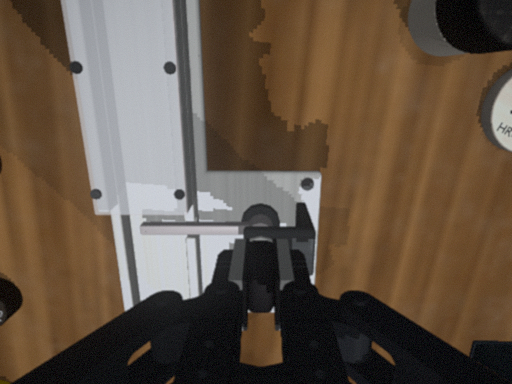

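carry_out([
  [[0,0,-0.004],0,0],
  [[0,0,-0.008],0,0],
  [[0,0,-0.012],0,0],
  [[0,0,-0.0155],0,0],
  [[0,0,-0.0155],0,0],
])

```text
clock: 7.82
position: [0.6162, -0.2966, 0.0703]
tcp_rot: [0.001, 0.675, 0.738, -0.0]
contact_force: [2.7, -3.6, -9.9]
gripper_width: 0.0108
```

Run:
```python
from h import *
go(.616,-.298,.0725,1.39)
s=status.sense(); print(s["contact_force"],s["gripper_width"])
d=cam("wrist"); save(d,"i_wrist.png")
```

```text
clk 7.82 pos [ 0.6162 -0.2966  0.0703] yang 0.089 q7 0.84 q1 -0.08 | shift [-0.0013 -0.0003 -0.0022] yaw -1.301 dist 0.003
[ 2.73699181 -3.62427449 -9.87465216] 0.010804454952566636
```

View pics/i_wrist.png

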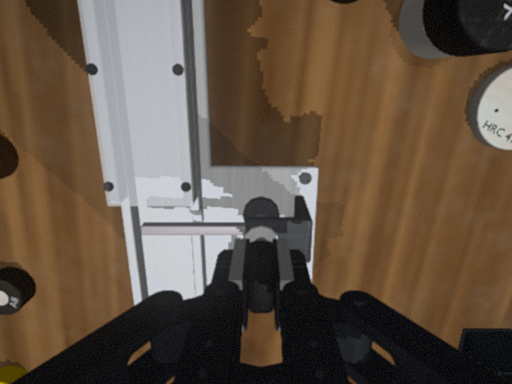

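carry_out([
  [[0,0,-0.0015],0,0],
  [[0,0,-0.0015],-0.11,0],
  [[0,0,-0.0015],-0.22,0],
  [[0,0,-0.0015],-0.33,0],
  [[0,0,-0.0015],-0.44,0],
])

```text
clock: 8.28
position: [0.6149, -0.297, 0.0705]
tcp_rot: [-0.0, 0.496, 0.868, -0.001]
contact_force: [1.0, -6.1, -8.5]
gripper_width: 0.0107
```

Run:
```python
from h import *
go(.616,-.298,.0725,1.39)
s=status.sense(); print(s["contact_force"],s["wrist_torque"],s["gripper_width"],np.round(s["joints"],2))
d=cam("wrist"); save(d,"j_wrist.png")
```

```text
clk 8.28 pos [ 0.6149 -0.297   0.0705] yang 0.533 q7 1.24 q1 -0.03 | shift [-0.0014  0.0004 -0.002 ] yaw -0.857 dist 0.002
[ 0.95183576 -6.06709149 -8.48202609] [-1.34367005 -0.25085902 -0.04751967] 0.010718709781818308 [-0.03  0.71  0.68  1.41 -0.45  1.18  1.24]
```

View pics/j_wrist.png

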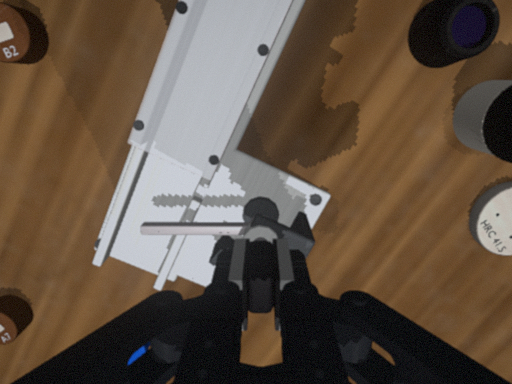

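carry_out([
  [[-0.001,-0.0005,-0.002],-0.08,0],
  [[-0.001,-0.0005,-0.002],-0.18,0],
  [[-0.001,-0.0005,-0.002],-0.29,0],
  [[-0.001,-0.0005,-0.002],-0.4,0],
  [[-0.001,-0.0005,-0.002],-0.44,0],
])

```text
clock: 8.75
position: [0.6139, -0.2981, 0.0721]
tcp_rot: [-0.002, 0.295, 0.956, -0.001]
contact_force: [-1.2, -5.3, -9.5]
gripper_width: 0.0107
```

Run:
```python
from h import *
go(.616,-.298,.0725,1.39)
s=status.sense(); print(s["contact_force"],s["wrist_torque"],s["gripper_width"],np.round(s["joints"],2))
```

```text
clk 8.75 pos [ 0.6139 -0.2981  0.0721] yang 0.973 q7 1.63 q1 0.03 | shift [-0.0017  0.0013 -0.0005] yaw -0.417 dist 0.002
[-1.18836202 -5.29231271 -9.549953  ] [-1.2042322   0.28487635 -0.1065733 ] 0.010665746015962383 [ 0.03  0.68  0.58  1.41 -0.38  1.17  1.63]
```

carry_out([
  [[-0.001,0,-0.0005],-0.1,0],
  [[-0.001,0,-0.0005],-0.2,0],
  [[-0.001,0,-0.0005],-0.3,0],
  [[-0.001,0,-0.0005],-0.4,0],
  [[-0.001,0,-0.0005],-0.41,0],
])

```text
clock: 9.17
position: [0.6136, -0.2994, 0.0724]
tcp_rot: [-0.002, 0.095, 0.996, -0.001]
contact_force: [-5.3, -5.2, -9.7]
gripper_width: 0.0106
```

Run:
```python
from h import *
go(.616,-.298,.0725,1.39)
s=status.sense(); print(s["contact_force"],s["wrist_torque"],s["gripper_width"],np.round(s["joints"],2))
d=cam("wrist"); save(d,"k_wrist.png")
```

```text
clk 9.17 pos [ 0.6136 -0.2994  0.0724] yang 1.381 q7 2.00 q1 0.08 | shift [-0.0021  0.0018 -0.0001] yaw -0.009 dist 0.003
[-5.3112536  -5.23279608 -9.65371014] [-1.3927833   0.83598542  0.00439268] 0.010608774289477008 [ 0.08  0.66  0.5   1.4  -0.32  1.17  2.  ]
```

View pics/k_wrist.png

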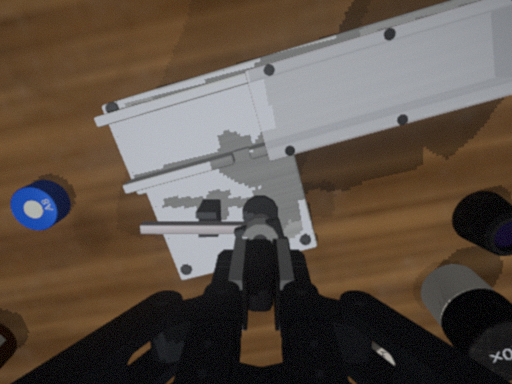

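carry_out([
  [[0,0,0.002],-0.01,0],
  [[0,0,0.004],-0.01,0],
  [[0,0,0.006],-0.01,0],
  [[0,0,0.0075],-0.01,0],
  [[0,0,0.0075],-0.01,0],
])

```text
clock: 9.63
position: [0.6139, -0.2993, 0.0664]
tcp_rot: [-0.002, 0.093, 0.996, -0.001]
contact_force: [-7.7, -1.6, 0.7]
gripper_width: 0.0104
```

Run:
```python
from h import *
go(.616,-.298,.0725,1.39)
s=status.sense(); print(s["contact_force"],s["wrist_torque"],s["gripper_width"],np.round(s["joints"],2))
```

```text
clk 9.63 pos [ 0.6139 -0.2993  0.0664] yang 1.385 q7 2.01 q1 0.08 | shift [-0.0018  0.0017 -0.0061] yaw -0.005 dist 0.007
[-7.68895377 -1.59520292  0.7422982 ] [-0.56122608  1.8599252  -0.10290278] 0.010429604006418127 [ 0.08  0.67  0.49  1.4  -0.32  1.15  2.01]
```

carry_out([
  [[0,0,0],0,0.4],
  [[0,0,0],0,0.4],
  [[0,0,0],0,0.4],
  [[0,0,-0.02],0,0.4],
  [[0,0,-0.06],0,0.5],
])

```text
clock: 10.05
position: [0.6144, -0.2949, 0.1213]
tcp_rot: [-0.004, 0.09, 0.996, 0.002]
contact_force: [0.6, -0.3, -0.4]
gripper_width: 0.0424
```

Run:
```python
from h import *
go(.616,-.298,.20,1.39)
a=cam("scene"); save(a,"l_scene.png",(120,150,340,320),3.6)
b=cam("side"); save(b,"l_side.png",(160,150,320,290),4)
```

```text
clk 10.05 pos [ 0.6144 -0.2949  0.1213] yang 1.390 q7 1.99 q1 0.07 | shift [-0.0014 -0.0026 -0.0787] yaw -0.000 dist 0.079
```

View pics/l_scene.png

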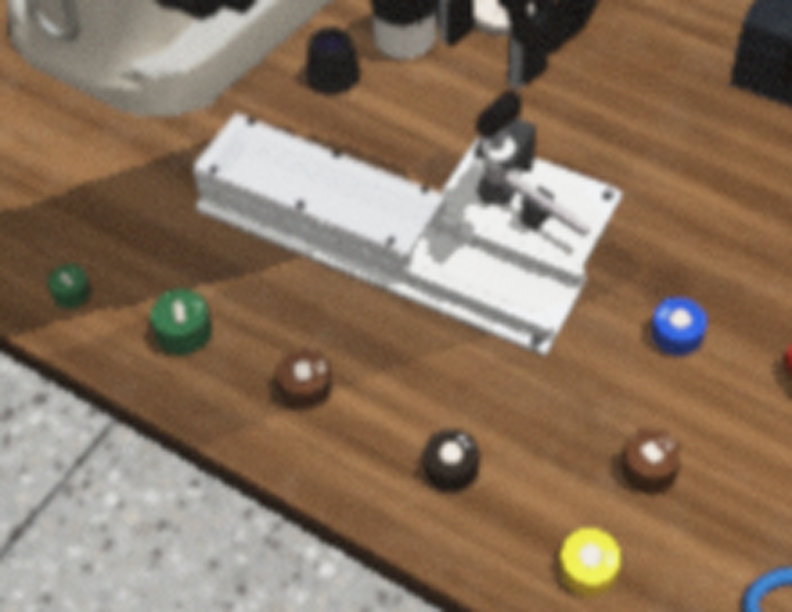

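View pics/l_side.png

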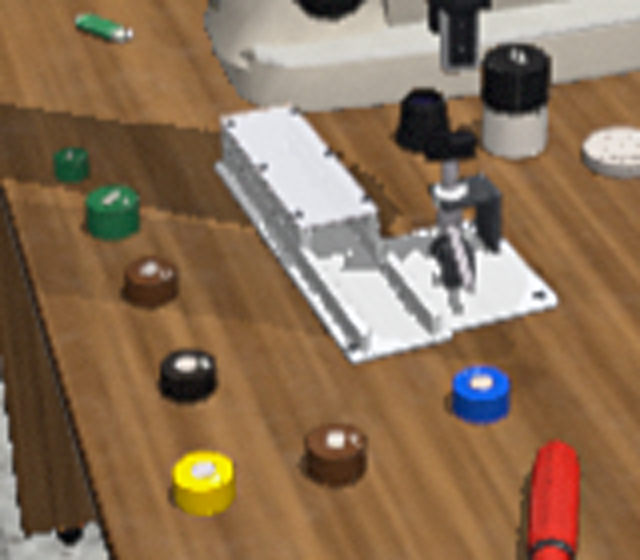

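Gate parked: in both crops the steel arm lies beside the lane, over the rest, and the lane is open. All four samples are still in place. I start with the left brown one.

Run:
```python
from h import *
go(.444,-.279,.14,1.66)
```

```text
clk 10.15 pos [ 0.6201 -0.2989  0.1335] yang 1.389 q7 1.99 q1 0.07 | shift [ 0.1767 -0.0122 -0.0083] yaw -0.271 dist 0.177
```

carry_out([
  [[0.035,-0.002,-0.015],-0.05,0.6],
  [[0.075,-0.005,-0.015],-0.12,0.6],
  [[0.115,-0.008,-0.01],-0.2,0.6],
  [[0.155,-0.01,-0.008],-0.271,0.6],
  [[0.177,-0.012,-0.008],-0.271,0.6],
])

```text
clock: 10.57
position: [0.4366, -0.2769, 0.1339]
tcp_rot: [-0.0, -0.046, 0.999, 0.001]
contact_force: [-0.2, -0.5, -0.3]
gripper_width: 0.0517
```

carry_out([
  [[0,0,0],0,0.6],
  [[0,0,0],0,0.6],
  [[0,0,0],0,0.6],
  [[0,0,0],0,0.6],
  [[0,0,0],0,0.6],
])

```text
clock: 10.98
position: [0.4416, -0.2771, 0.1341]
tcp_rot: [0.0, -0.045, 0.999, -0.0]
contact_force: [-0.0, 0.6, -0.2]
gripper_width: 0.051
```

```bash
cat >> h.py <<'E'
def disc(d,near,h,hue):
    """blob of a colour near a world xy; returns ring-based position estimate of top centre"""
    pass
E
python3 - <<'E'
from h import *
d=cam("wrist"); save(d,"m_wrist.png")
import pickle; pickle.dump(d,open("m.pkl","wb"))
for r in optics.pinpoint("sample_1","wrist"):
    p=np.array(r["point"]); print(round(r["confidence"],2),p.round(4),proj(d,p).round(0))
go(.444,-.279,.14,1.66)
E
```

```text
0.97 [ 0.5004 -0.4664 -0.0021] [ 45. 222.]
0.71 [ 0.4286 -0.1213 -0.0012] [445. 179.]
0.66 [ 0.4462 -0.2789  0.0008] [259. 183.]
0.62 [ 0.5833 -0.4407  0.0023] [ 78. 306.]
0.61 [ 0.4413 -0.3793  0.0016] [140. 168.]
0.55 [ 0.4388 -0.2005 -0.0015] [351. 182.]
0.55 [ 0.4319 -0.4628 -0.004 ] [ 42. 146.]
clk 11.08 pos [ 0.4411 -0.2772  0.1339] yang 1.661 q7 2.28 q1 0.05 | shift [-0.0027 -0.0021 -0.0061] yaw 0.001 dist 0.007
```

View pics/m_wrist.png

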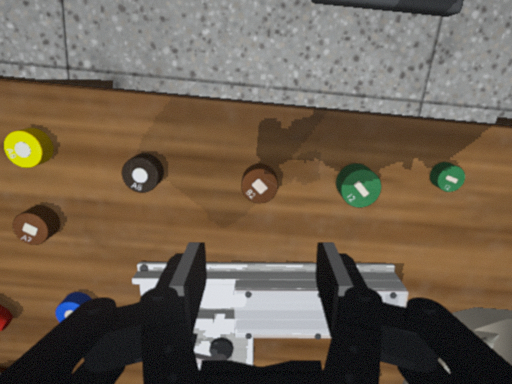

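Run:
```python
from h import *
import pickle; d=pickle.load(open("m.pkl","rb"))
# contour-based fit
hsv=cv2.cvtColor(d["img"],cv2.COLOR_RGB2HSV)
save(d,"m_crop.png",(220,150,300,220),8)
print(proj(d,(.4411,-.2772,.0)),proj(d,(.4411,-.2772,.018)))
for dx,dy in((.015,0),(-.015,0),(0,.015),(0,-.015)): print(proj(d,(.4455+dx,-.279+dy,.018)).round(1))
```

```text
[261.7715476  177.64818115] [261.82789135 183.83492319]
[257.5 206.3]
[260.8 170.8]
[277.7 190.5]
[240.4 187.3]
```

View pics/m_crop.png

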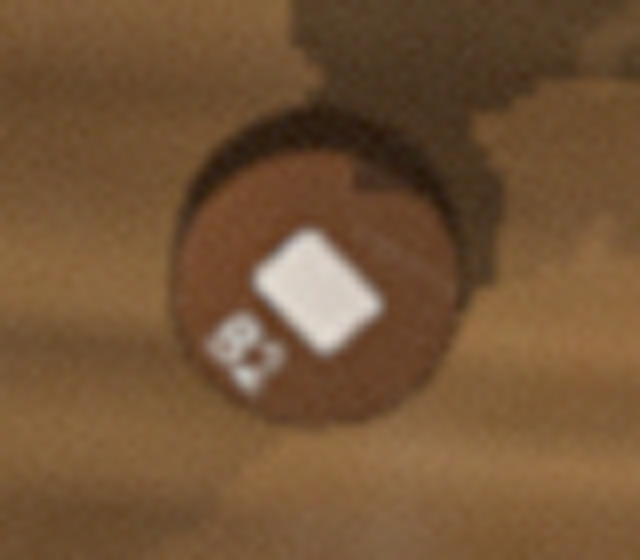

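Run:
```python
from h import *
import pickle; d=pickle.load(open("m.pkl","rb"))
print(back(d,259.75,186,.018))
go(.4432,-.279,.004,1.66)
```

```text
[ 0.44305447 -0.27869067  0.018     ]
clk 11.08 pos [ 0.4411 -0.2772  0.1339] yang 1.661 q7 2.28 q1 0.05 | shift [-0.002  -0.002   0.1299] yaw 0.001 dist 0.130
```

carry_out([
  [[-0.002,-0.002,0.035],0,0.6],
  [[-0.002,-0.002,0.07],0,0.6],
  [[-0.002,-0.002,0.1],0,0.6],
  [[-0.002,-0.002,0.12],0,0.6],
  [[-0.002,-0.002,0.13],0,0.6],
], force=40)

```text
clock: 11.5
position: [0.4411, -0.278, 0.0009]
tcp_rot: [-0.002, -0.045, 0.999, 0.001]
contact_force: [-0.2, 0.9, -0.8]
gripper_width: 0.0511
```

carry_out([
  [[0,0,0],0,0.6],
  [[0,0,0],0,0.3],
  [[0,0,0],0,0.2],
  [[0,0,0],0,0.1],
  [[0,0,0],0,0.1],
])

```text
clock: 11.92
position: [0.4438, -0.2797, 0.0057]
tcp_rot: [0.001, -0.045, 0.999, -0.001]
contact_force: [-0.6, -0.1, 5.2]
gripper_width: 0.0273
```

Run:
```python
from h import *
go(.4432,-.279,.07,1.66)
s=status.sense(); print(s["gripper_width"],s["contact_force"])
d=cam("wrist"); save(d,"n_wrist.png")
```

```text
clk 11.92 pos [ 0.4438 -0.2797  0.0057] yang 1.660 q7 2.38 q1 0.11 | shift [ 0.0003  0.0007 -0.0643] yaw 0.000 dist 0.064
0.027262362176485068 [-0.61820687 -0.05116393  5.16627623]
```

View pics/n_wrist.png

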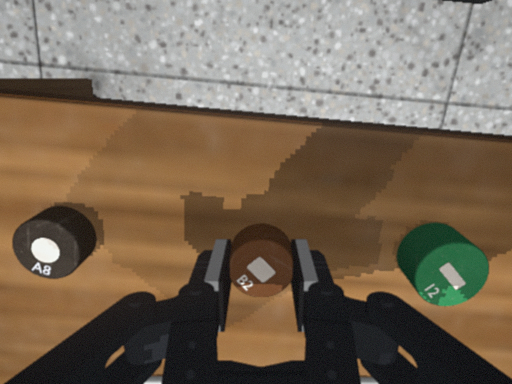

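carry_out([
  [[0,0,-0.02],0,0.1],
  [[0,0,-0.045],0,0.1],
  [[0,0,-0.06],0,0.1],
  [[0,0,-0.064],0,0.1],
  [[0,0,-0.064],0,0.1],
])

```text
clock: 12.38
position: [0.4436, -0.2794, 0.0696]
tcp_rot: [0.001, -0.045, 0.999, -0.001]
contact_force: [0.1, -0.1, -1.4]
gripper_width: 0.0275
```

Run:
```python
from h import *
s=status.sense(); print(s["gripper_width"],s["contact_force"])
d=cam("wrist"); save(d,"o_wrist.png",(190,190,330,320),5)
go(.558,-.345,.055,1.66)
```

```text
0.027509073295374567 [ 0.12123722 -0.05337088 -1.43636685]
clk 12.43 pos [ 0.4429 -0.2789  0.0683] yang 1.660 q7 2.33 q1 0.08 | shift [-0.1087 -0.0761  0.0135] yaw 0.000 dist 0.133
```

View pics/o_wrist.png

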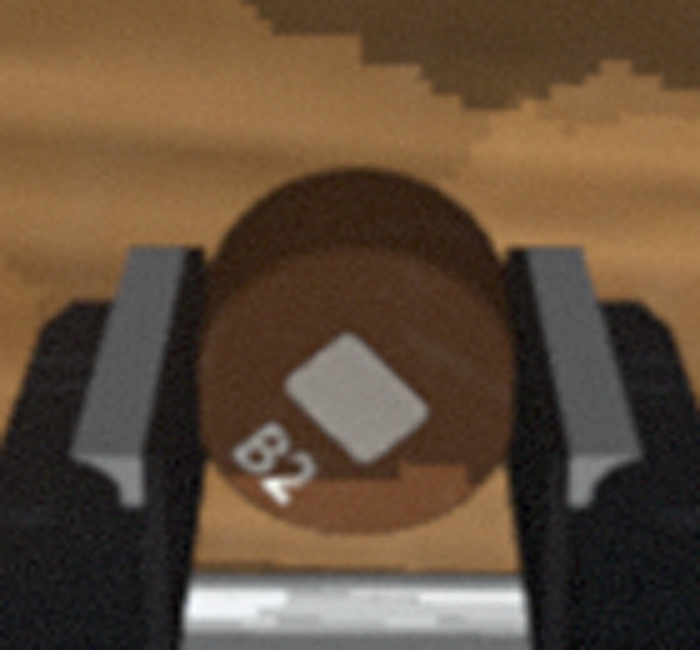

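```bash
cat >> h.py <<'E'
def tool_pt(d,u,v,tz):
    T=d["T_tool_cam"]; r=T[:3,:3]@np.array([(u-d["cx"])/d["fx"],(v-d["cy"])/d["fy"],1]); o=T[:3,3]
    return o+r*(tz-o[2])/r[2]
E
python3 - <<'E'
from h import *
d=cam("wrist")
print(tool_pt(d,261.4,268.6,-.0125))
go(.558,-.345,.055,1.66)
E
```

```text
[ 0.0011726  -0.00058663 -0.0125    ]
clk 12.48 pos [ 0.4424 -0.2786  0.0676] yang 1.660 q7 2.33 q1 0.08 | shift [-0.1092 -0.0765  0.0125] yaw 0.000 dist 0.134
```

carry_out([
  [[-0.025,-0.018,0],0,0.1],
  [[-0.055,-0.038,0],0,0.1],
  [[-0.085,-0.06,0],0,0.1],
  [[-0.102,-0.072,0],0,0.1],
  [[-0.11,-0.0765,0],0,0.1],
])

```text
clock: 12.9
position: [0.5605, -0.3462, 0.0658]
tcp_rot: [-0.001, -0.045, 0.999, 0.0]
contact_force: [-1.0, -0.1, -0.5]
gripper_width: 0.0274
```

carry_out([
  [[0,0,0.003],0,0.1],
  [[0,0,0.006],0,0.1],
  [[0,0,0.01],0,0.1],
  [[0,0,0.015],0,0.1],
  [[0,0,0.015],0,0.1],
])

```text
clock: 13.32
position: [0.5577, -0.3445, 0.0515]
tcp_rot: [-0.001, -0.045, 0.999, 0.001]
contact_force: [-0.1, -0.7, -0.4]
gripper_width: 0.0276
```

Run:
```python
from h import *
s=status.sense(); print(s["gripper_width"],s["contact_force"])
go(.559,-.345,.014,1.66)
d=cam("wrist"); save(d,"p_wrist.png",None,1.5)
import pickle; pickle.dump(d,open("p.pkl","wb"))
```

```text
0.027638863723682388 [-0.10395646 -0.70717094 -0.40769271]
clk 13.32 pos [ 0.5577 -0.3445  0.0515] yang 1.660 q7 2.38 q1 0.18 | shift [-0.0014 -0.0006  0.0375] yaw -0.000 dist 0.038
```

View pics/p_wrist.png

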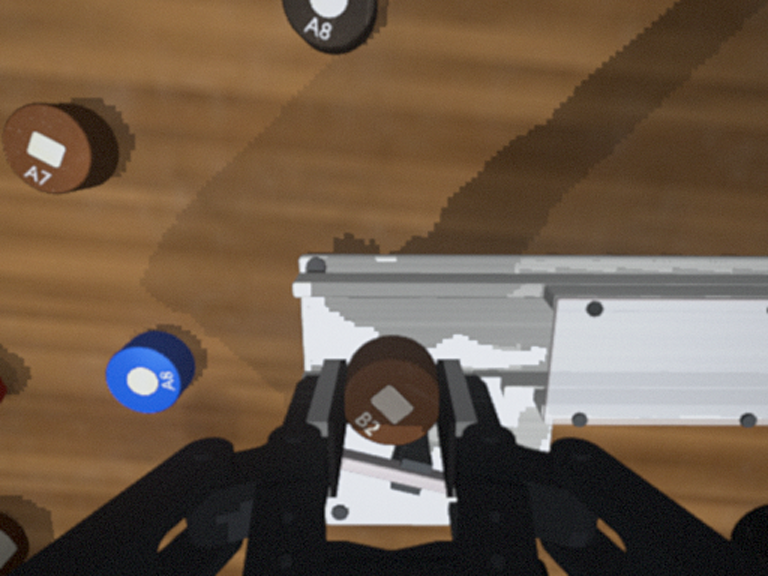

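Run:
```python
from h import *
import pickle; d=pickle.load(open("p.pkl","rb"))
B=lambda u,v,z: back(d,u/1.5,v/1.5,z)[:2].round(4)
print("upper rail outer/inner", B(297,283,.02),B(297,297,.02),B(500,295,.02))
print("lower rail inner?",B(320,362,.02),B(505,373,.02),B(505,386,.02))
print("cover corners",B(558,298,.039),B(553,424,.039), "screws",B(595,308,.039),B(579,419,.039))
c=np.array([.551,-.2675]);
def mag(x,y,z,yaw=.09): 
    return np.array([c[0]+x*np.cos(yaw)-y*np.sin(yaw),c[1]+x*np.sin(yaw)+y*np.cos(yaw),z])
for m in [(-24,-111,20),(-18,-111,20),(-18,-40,20),(18,-111,20),(24,-111,20),(18,-40,20),(-24,-20,39),(24,-20,39)]: print(m,mag(*[v/1000 for v in m])[:2].round(4),(proj(d,mag(*[v/1000 for v in m]))*1.5).round(0))
```

```text
upper rail outer/inner [ 0.5371 -0.3812] [ 0.5425 -0.381 ] [ 0.5352 -0.3077]
lower rail inner? [ 0.5678 -0.3715] [ 0.5662 -0.301 ] [ 0.5717 -0.3001]
cover corners [ 0.5284 -0.2938] [ 0.575  -0.2866] screws [ 0.5308 -0.2811] [ 0.5722 -0.2779]
(-24, -111, 20) [ 0.5371 -0.3802] [300. 283.]
(-18, -111, 20) [ 0.543  -0.3797] [301. 299.]
(-18, -40, 20) [ 0.5367 -0.309 ] [496. 299.]
(18, -111, 20) [ 0.5789 -0.3764] [306. 387.]
(24, -111, 20) [ 0.5849 -0.3759] [307. 401.]
(18, -40, 20) [ 0.5725 -0.3057] [490. 387.]
(-24, -20, 39) [ 0.5289 -0.2896] [571. 300.]
(24, -20, 39) [ 0.5767 -0.2853] [556. 429.]
```

carry_out([
  [[-0.0008,0,0.01],0,0.1],
  [[-0.0008,0,0.02],0,0.1],
  [[-0.0008,0,0.03],0,0.1],
  [[-0.0008,0,0.036],0,0.1],
  [[-0.0008,0,0.038],0,0.1],
])

```text
clock: 13.78
position: [0.5588, -0.3447, 0.0129]
tcp_rot: [-0.001, -0.045, 0.999, 0.001]
contact_force: [-0.1, 0.2, 0.6]
gripper_width: 0.0277
```

Run:
```python
from h import *
s=status.sense(); print(s["gripper_width"],s["contact_force"])
go(.559,-.345,.014,1.66)
d=cam("wrist"); save(d,"q_wrist.png",None,1.5)
s=status.sense(); print(s["gripper_width"],s["contact_force"],s["position"])
```

```text
0.027721752944545465 [-0.12727873  0.17226895  0.55519777]
clk 13.78 pos [ 0.5588 -0.3447  0.0129] yang 1.660 q7 2.39 q1 0.19 | shift [-0.0002 -0.0004 -0.0011] yaw 0.000 dist 0.001
0.027811361450263784 [ 0.00065528 -0.28532874 -0.04236159] [ 0.55893317 -0.34484196  0.01332102]
```

View pics/q_wrist.png

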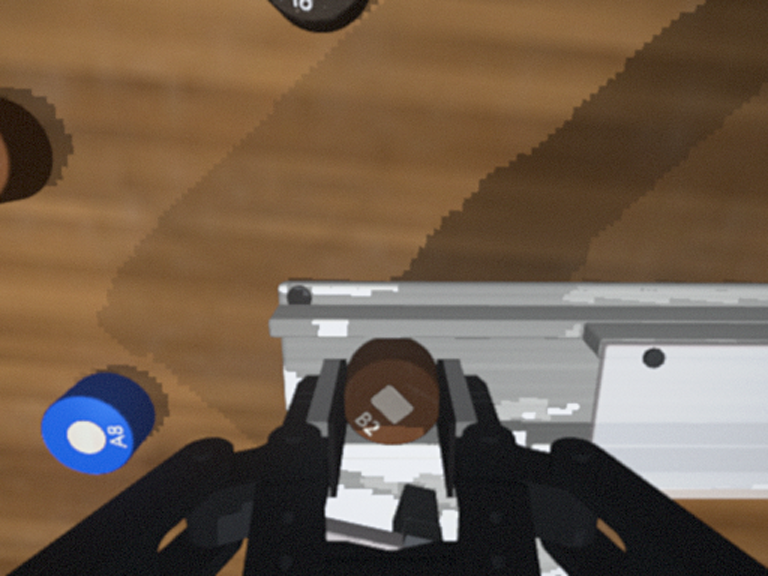

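carry_out([
  [[0,0,0.001],0,0.1],
  [[0,0,0.001],0,0.3],
  [[0,0,0.001],0,0.5],
  [[0,0,0],0,0.5],
  [[0,0,-0.01],0,0.5],
])

```text
clock: 14.25
position: [0.5589, -0.3447, 0.024]
tcp_rot: [-0.001, -0.045, 0.999, 0.001]
contact_force: [-0.5, 0.6, 0.1]
gripper_width: 0.0424
```

carry_out([
  [[0,0,-0.02],0,0.5],
  [[0,0,-0.035],0,0.5],
  [[0,-0.01,-0.035],0,0.3],
  [[0,-0.025,-0.035],0,0.1],
  [[0,-0.04,-0.035],0,0],
])

```text
clock: 14.67
position: [0.564, -0.3856, 0.0613]
tcp_rot: [0.001, -0.045, 0.999, -0.0]
contact_force: [-0.5, -0.5, -0.2]
gripper_width: 0.0073
```

Run:
```python
from h import *
s=status.sense(); print(s["gripper_width"],s["contact_force"])
c=np.array([.5505,-.269])
x,y=0,-.114; w=.09
go(c[0]-y*np.sin(w),c[1]+y*np.cos(w),.016,1.66)
d=cam("wrist"); save(d,"r_wrist.png",None,1.5)
```

```text
0.0072908597677695955 [-0.53221432 -0.49011553 -0.15099135]
clk 14.67 pos [ 0.564  -0.3856  0.0613] yang 1.661 q7 2.42 q1 0.25 | shift [0.0031 0.0034 0.0452] yaw 0.001 dist 0.045
```

View pics/r_wrist.png

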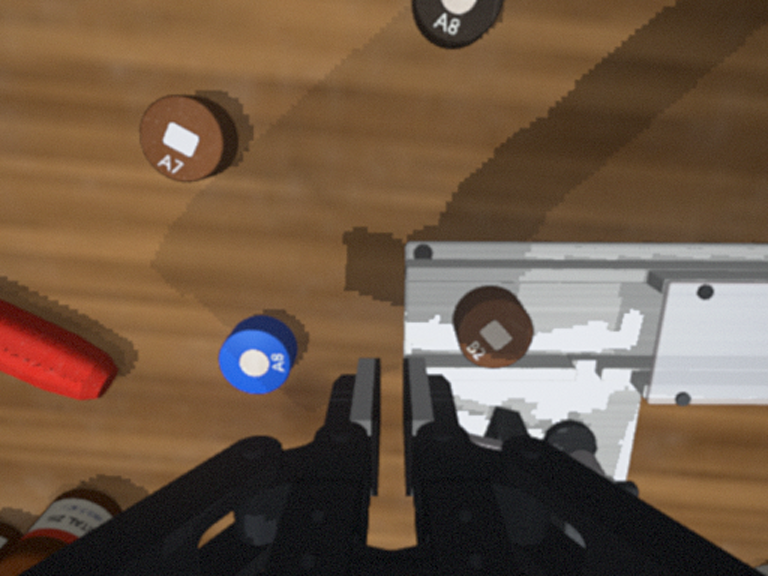

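carry_out([
  [[0.002,0,0.01],0,0],
  [[0.003,0,0.022],0,0],
  [[0.003,0,0.034],0,0],
  [[0.003,0,0.043],0,0],
  [[0.003,0,0.045],0,0],
])

```text
clock: 15.13
position: [0.5592, -0.3833, 0.0117]
tcp_rot: [-0.002, -0.045, 0.999, 0.002]
contact_force: [0.6, 0.4, -0.9]
gripper_width: -0.0001
```

Run:
```python
from h import *
s=status.sense(); print(s["gripper_width"],s["contact_force"])
c=np.array([.5505,-.269]); w=.09
for y in (-.114,-.05,-.036): go(c[0]-y*np.sin(w),c[1]+y*np.cos(w),.016,1.66)
```

```text
-0.0001000344328880809 [ 0.5952137   0.43916168 -0.92431158]
clk 15.13 pos [ 0.5592 -0.3833  0.0117] yang 1.661 q7 2.44 q1 0.26 | shift [-0.0016  0.0006 -0.0043] yaw 0.001 dist 0.005
clk 15.13 pos [ 0.5592 -0.3833  0.0117] yang 1.661 q7 2.44 q1 0.26 | shift [-0.0016  0.0646 -0.0041] yaw 0.001 dist 0.065
clk 15.13 pos [ 0.5592 -0.3833  0.0117] yang 1.661 q7 2.44 q1 0.26 | shift [-0.0016  0.0786 -0.0041] yaw 0.001 dist 0.079
```

carry_out([
  [[0,0.01,-0.001],0,0],
  [[-0.001,0.022,-0.001],0,0],
  [[-0.001,0.034,-0.001],0,0],
  [[-0.001,0.046,-0.001],0,0],
  [[-0.001,0.056,-0.001],0,0],
])

```text
clock: 15.55
position: [0.5571, -0.3274, 0.0169]
tcp_rot: [0.001, -0.045, 0.999, 0.0]
contact_force: [0.4, 0.2, 0.9]
gripper_width: -0.0002
```

Run:
```python
from h import *
s=status.sense(); print(s["gripper_width"],s["contact_force"])
c=np.array([.5505,-.269]); w=.09
for y in (-.036,): go(c[0]-y*np.sin(w),c[1]+y*np.cos(w),.016,1.66)
d=cam("wrist"); save(d,"s_wrist.png",None,1.5)
b=cam("side"); save(b,"s_side.png",(190,150,310,250),5)
```

```text
-0.00017785732860771744 [0.40058599 0.2194172  0.89583138]
clk 15.55 pos [ 0.5571 -0.3274  0.0169] yang 1.662 q7 2.37 q1 0.16 | shift [0.0014 0.0228 0.0009] yaw 0.002 dist 0.023
```

View pics/s_wrist.png

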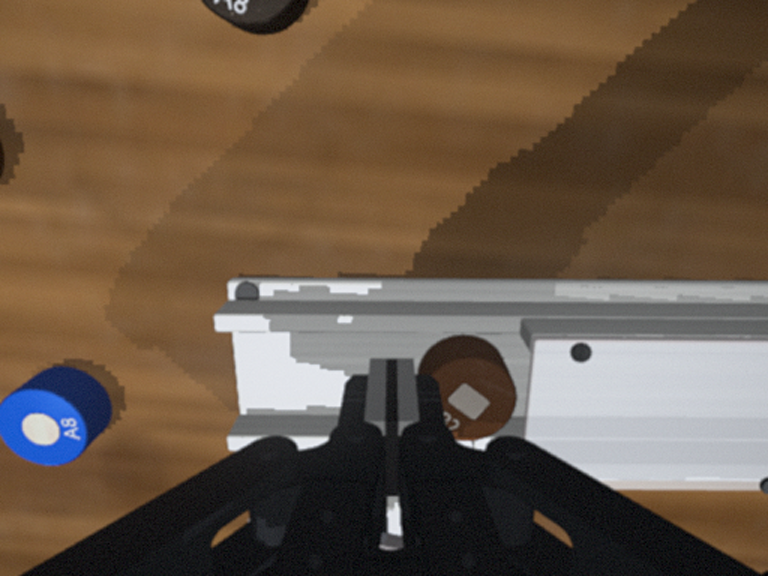

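View pics/s_side.png

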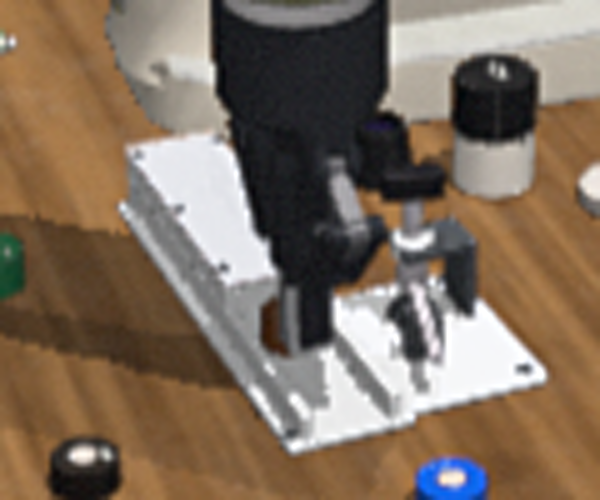

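carry_out([
  [[0,0.005,0],0,0],
  [[0,0.009,0],0,0],
  [[0.001,0.013,0],0,0],
  [[0.001,0.016,0],0,0],
  [[0.001,0.018,0],0,0],
])

```text
clock: 16.07
position: [0.5539, -0.3128, 0.0168]
tcp_rot: [0.001, -0.044, 0.999, -0.001]
contact_force: [0.0, -2.6, 5.7]
gripper_width: -0.0006
```

Run:
```python
from h import *
s=status.sense(); print(s["gripper_width"],s["contact_force"])
c=np.array([.5505,-.269]); w=.09
for y in (-.036,): go(c[0]-y*np.sin(w),c[1]+y*np.cos(w),.016,1.66)
d=cam("wrist"); save(d,"t_wrist.png",None,1.5)
b=cam("side"); save(b,"t_side.png",(190,150,310,250),5)
```

```text
-0.000556394180824793 [ 5.71190558e-03 -2.60700463e+00  5.73933363e+00]
clk 16.07 pos [ 0.5539 -0.3128  0.0168] yang 1.659 q7 2.35 q1 0.14 | shift [-0.0005  0.0079  0.0008] yaw -0.001 dist 0.008
```

View pics/t_wrist.png

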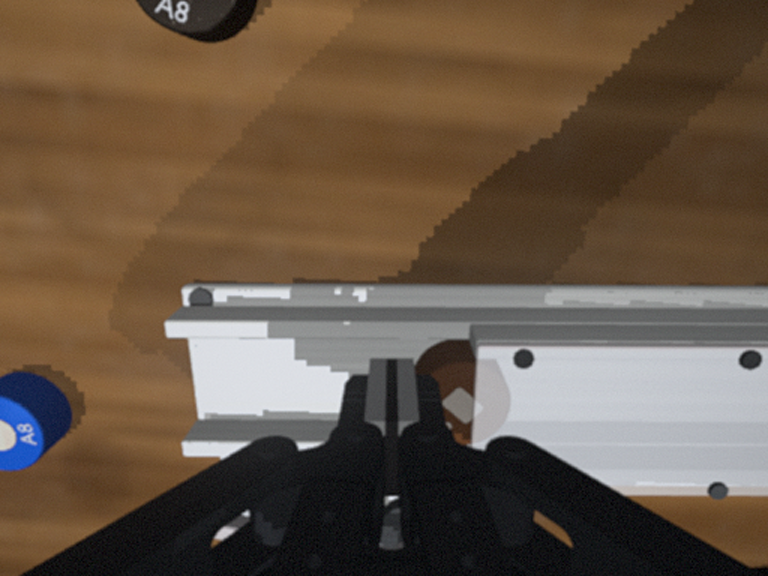

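View pics/t_side.png

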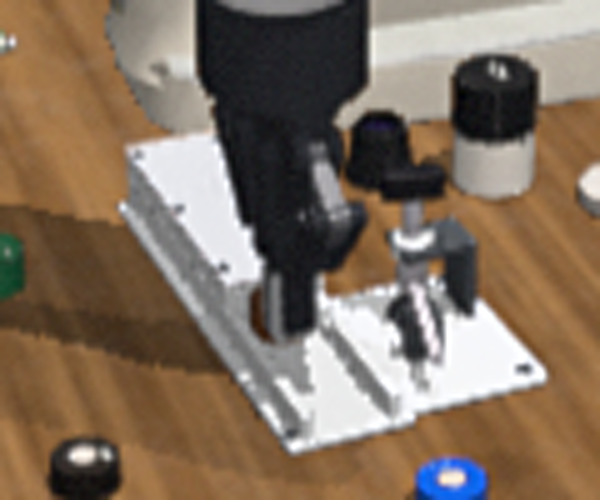

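Run:
```python
from h import *
d=cam("wrist")
T=d["T_tool_cam"]
for u,v in [(417,360),(438,378),(440,440),(490,440),(512,440),(545,455),(640,505),(700,535),(760,568)]:
    r=T[:3,:3]@np.array([(u/1.5-d["cx"])/d["fx"],(v/1.5-d["cy"])/d["fy"],1]); o=T[:3,3]
    for X in(.011,):
        p=o+r*(X-o[0])/r[0]; print((u,v),"y %.1f mm, z %.1f mm above TCP"%(p[1]*1e3,-p[2]*1e3))
print(back(d,462/1.5,405/1.5,.024)-[.5505,-.269,0])
s=status.sense();print(s["position"],s["contact_force"])
```

```text
(417, 360) y 6.9 mm, z 4.6 mm above TCP
(438, 378) y 12.2 mm, z 15.7 mm above TCP
(440, 440) y 10.1 mm, z 44.5 mm above TCP
(490, 440) y 21.3 mm, z 44.5 mm above TCP
(512, 440) y 26.3 mm, z 44.5 mm above TCP
(545, 455) y 32.1 mm, z 49.9 mm above TCP
(640, 505) y 45.6 mm, z 64.7 mm above TCP
(700, 535) y 52.6 mm, z 71.9 mm above TCP
(760, 568) y 58.3 mm, z 78.7 mm above TCP
[ 0.00434808 -0.02272658  0.024     ]
[ 0.55395525 -0.31246155  0.01677878] [-0.56673033 -1.67332514  6.61159545]
```

Run:
```python
from h import *
d=cam("wrist"); save(d,"u_wrist.png",(220,190,370,330),5)
a=cam("scene"); save(a,"u_scene.png",(190,170,290,250),7)
s=status.sense();print(s["position"],s["contact_force"])
```

```text
[ 0.553954   -0.31247604  0.01677743] [ 0.32129198 -1.39651932  6.55504373]
```

View pics/u_wrist.png

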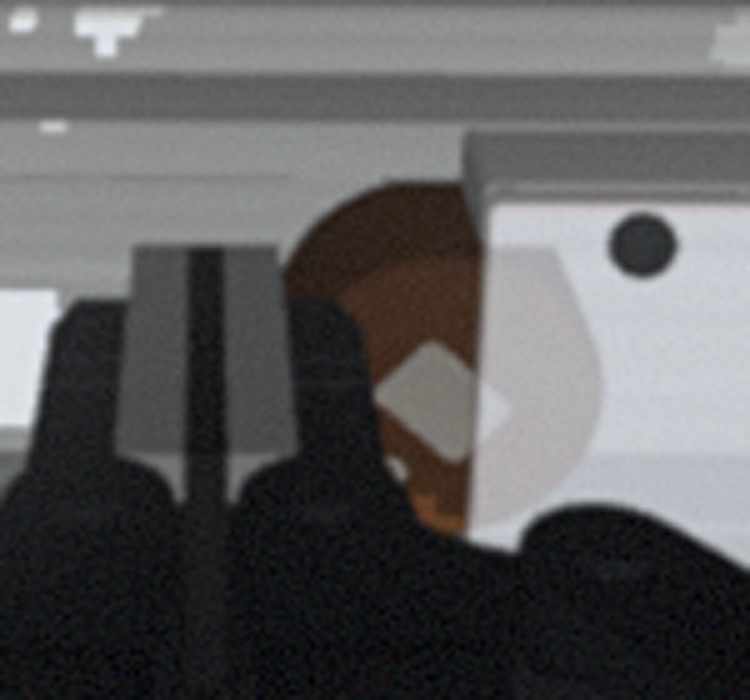

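View pics/u_scene.png

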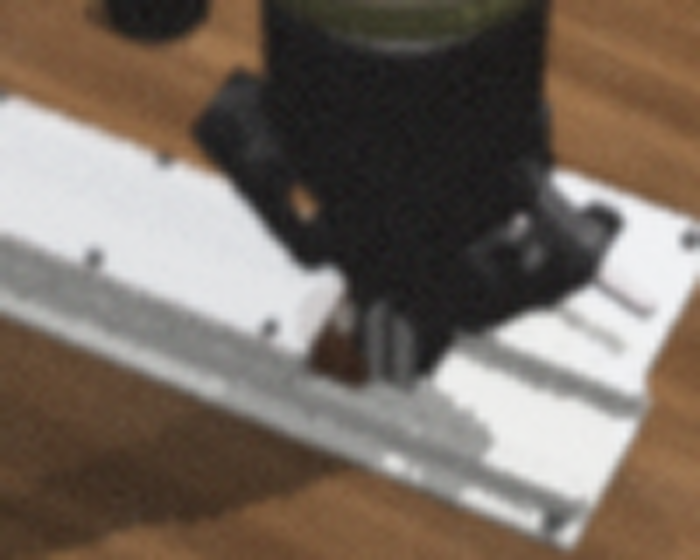

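The front finger's linkage rests on the cover's edge (about 6 N upward), so jaws along the lane cannot make the full push. I will push each sample to just short of the cover this way. The last push gets the jaws turned 90°, one finger in the lane and the other outside the -x rail. Backing off now and going for the black sample.

carry_out([
  [[0,-0.008,0],0,0],
  [[0,-0.02,0],0,0],
  [[0,-0.025,-0.02],0,0],
  [[0.01,-0.03,-0.055],0,0.2],
  [[0.03,-0.035,-0.08],0,0.6],
])

```text
clock: 16.73
position: [0.5283, -0.3487, 0.0967]
tcp_rot: [-0.0, -0.046, 0.999, 0.0]
contact_force: [0.6, -0.2, 1.5]
gripper_width: 0.0234
```

Run:
```python
from h import *
go(.442,-.375,.13,1.66)
```

```text
clk 16.73 pos [ 0.5283 -0.3487  0.0967] yang 1.662 q7 2.39 q1 0.18 | shift [ 0.0883 -0.0183 -0.0333] yaw 0.002 dist 0.096
```

carry_out([
  [[0.03,-0.005,-0.01],0,0.6],
  [[0.06,-0.012,-0.02],0,0.6],
  [[0.08,-0.018,-0.033],0,0.6],
  [[0.088,-0.018,-0.033],0,0.6],
  [[0.088,-0.018,-0.033],0,0.6],
])

```text
clock: 17.15
position: [0.4387, -0.3767, 0.1295]
tcp_rot: [0.0, -0.042, 0.999, -0.0]
contact_force: [-0.0, -1.1, -0.9]
gripper_width: 0.0511
```

Run:
```python
from h import *
import pickle
d=cam("wrist"); save(d,"v_wrist.png",None,1.5)
pickle.dump(d,open("v.pkl","wb"))
for r in optics.pinpoint("sample_1","wrist"):
    p=np.array(r["point"]); print(round(r["confidence"],2),p.round(4),(proj(d,p)*1.5).round(0))
go(.442,-.375,.13,1.66)
```

```text
0.96 [ 0.4324 -0.4648 -0.0045] [236. 244.]
0.87 [ 0.4976 -0.464  -0.0021] [237. 352.]
0.85 [ 0.4412 -0.3781 -0.002 ] [390. 273.]
0.74 [ 0.437  -0.2021 -0.0013] [699. 291.]
0.55 [ 0.5823 -0.4401  0.0018] [274. 478.]
clk 17.25 pos [ 0.4417 -0.3741  0.1283] yang 1.661 q7 2.48 q1 0.23 | shift [-0.0003 -0.0009 -0.0018] yaw 0.001 dist 0.002
```

View pics/v_wrist.png

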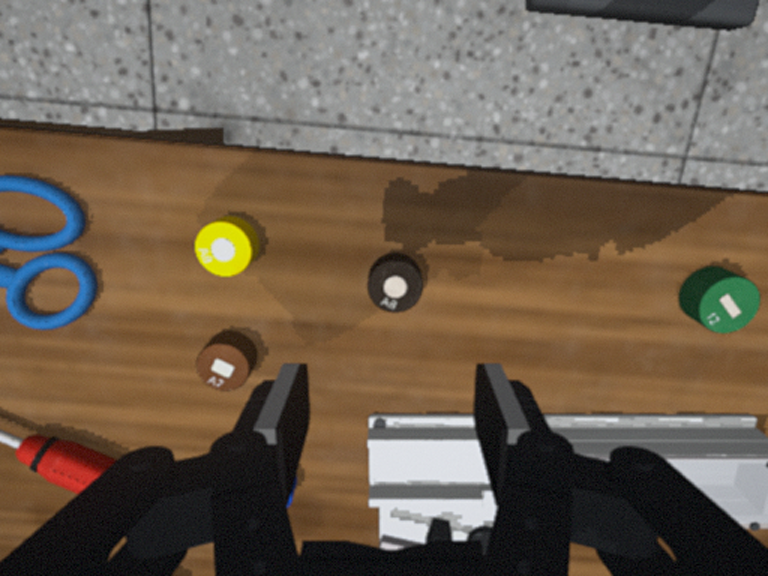

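Run:
```python
from h import *
import pickle; d=pickle.load(open("v.pkl","rb"))
p=back(d,395/1.5,286/1.5,.016); print(p)
go(p[0],p[1],.005,1.66)
```

```text
[ 0.44294934 -0.37513953  0.016     ]
clk 17.25 pos [ 0.4417 -0.3741  0.1283] yang 1.661 q7 2.48 q1 0.23 | shift [-0.0012 -0.0013  0.1232] yaw 0.001 dist 0.123
```

carry_out([
  [[0,-0.001,0.035],0,0.6],
  [[-0.0005,-0.001,0.07],0,0.6],
  [[-0.0005,-0.001,0.1],0,0.6],
  [[-0.0005,-0.001,0.116],0,0.6],
  [[-0.0005,-0.001,0.123],0,0.6],
])

```text
clock: 17.67
position: [0.4412, -0.3728, 0.0015]
tcp_rot: [-0.003, -0.046, 0.999, 0.002]
contact_force: [-0.5, -0.1, 0.3]
gripper_width: 0.051
```

carry_out([
  [[0,0,0],0,0.6],
  [[0,0,0],0,0.3],
  [[0,0,0],0,0.2],
  [[0,0,0],0,0.1],
  [[0,0,0],0,0.1],
])

```text
clock: 18.08
position: [0.4425, -0.3766, 0.0075]
tcp_rot: [0.001, -0.045, 0.999, -0.001]
contact_force: [0.6, -0.1, 2.7]
gripper_width: 0.0275
```

carry_out([
  [[0,0,-0.015],0,0.1],
  [[0,0,-0.035],0,0.1],
  [[0,0,-0.055],0,0.1],
  [[0,0,-0.064],0,0.1],
  [[0,0,-0.064],0,0.1],
])

```text
clock: 18.5
position: [0.443, -0.3773, 0.073]
tcp_rot: [0.002, -0.045, 0.999, -0.001]
contact_force: [0.7, -1.1, 0.6]
gripper_width: 0.0272
```

```bash
cat >> h.py <<'E'
C=np.array([.5505,-.269]); W=.09
def gomag(x,y,z,ang=1.66):
    go(C[0]+x*np.cos(W)-y*np.sin(W),C[1]+x*np.sin(W)+y*np.cos(W),z,ang)
def tomag(p):
    e=np.array(p[:2])-C; return np.array([e[0]*np.cos(W)+e[1]*np.sin(W),-e[0]*np.sin(W)+e[1]*np.cos(W)])
E
python3 - <<'E'
from h import *
s=status.sense(); print(s["gripper_width"],s["contact_force"])
d=cam("wrist"); save(d,"w_wrist.png",(190,190,330,320),5)
gomag(0,-.082,.065)
E
```

```text
0.02717230071713093 [ 0.69932079 -1.13409032  0.64461316]
clk 18.55 pos [ 0.4423 -0.3765  0.0712] yang 1.660 q7 2.52 q1 0.25 | shift [-0.1174  0.0154  0.0065] yaw 0.000 dist 0.119
```

View pics/w_wrist.png

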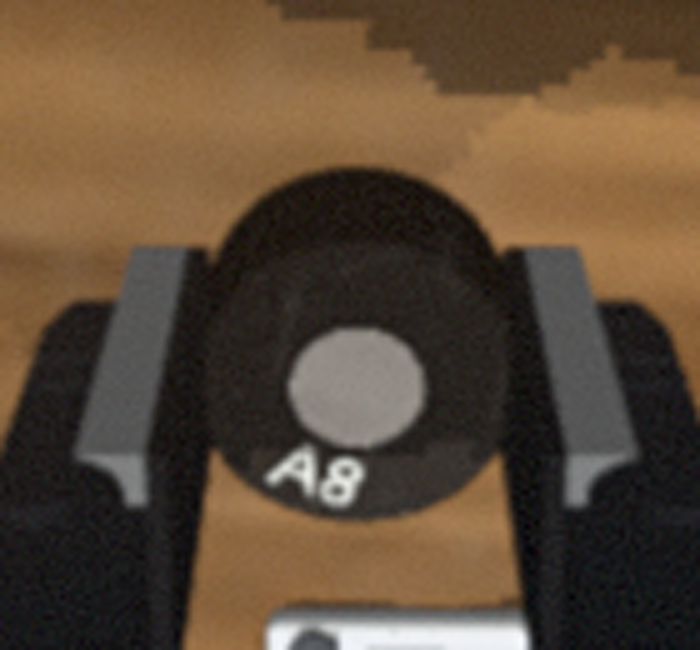

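carry_out([
  [[-0.03,0.004,0],0,0.1],
  [[-0.06,0.008,0],0,0.1],
  [[-0.09,0.012,0],0,0.1],
  [[-0.11,0.0155,0],0,0.1],
  [[-0.118,0.0155,0.003],0,0.1],
])

```text
clock: 18.97
position: [0.5611, -0.3468, 0.0654]
tcp_rot: [0.0, -0.047, 0.999, 0.001]
contact_force: [0.7, 1.1, -1.0]
gripper_width: 0.0268
```

carry_out([
  [[0,0,0.005],0,0.1],
  [[0,0,0.01],0,0.1],
  [[0,0,0.018],0,0.1],
  [[0,0,0.022],0,0.1],
  [[0,0,0.022],0,0.1],
])

```text
clock: 19.38
position: [0.5555, -0.3504, 0.0434]
tcp_rot: [-0.001, -0.044, 0.999, 0.001]
contact_force: [-0.6, 0.3, -0.5]
gripper_width: 0.0269
```

Run:
```python
from h import *
s=status.sense(); print(s["gripper_width"],s["contact_force"],tomag(s["position"]))
d=cam("wrist"); save(d,"x_wrist.png",None,1.5)
t=tool_pt(d,261.4,267,-.0085); print(t, tomag((np.array(s["position"])+Rq(s["tcp_rot"])@t)))
gomag(.001,-.082,.015)
```

```text
0.026927456499788498 [-0.62790927  0.25735043 -0.51516005] [-0.00232031 -0.08156406]
[-0.00042947 -0.00057839 -0.0085    ] [-0.00187061 -0.08215451]
clk 19.43 pos [ 0.5562 -0.3505  0.0443] yang 1.658 q7 2.39 q1 0.19 | shift [-0.0027 -0.0004  0.0293] yaw -0.002 dist 0.029
```

View pics/x_wrist.png

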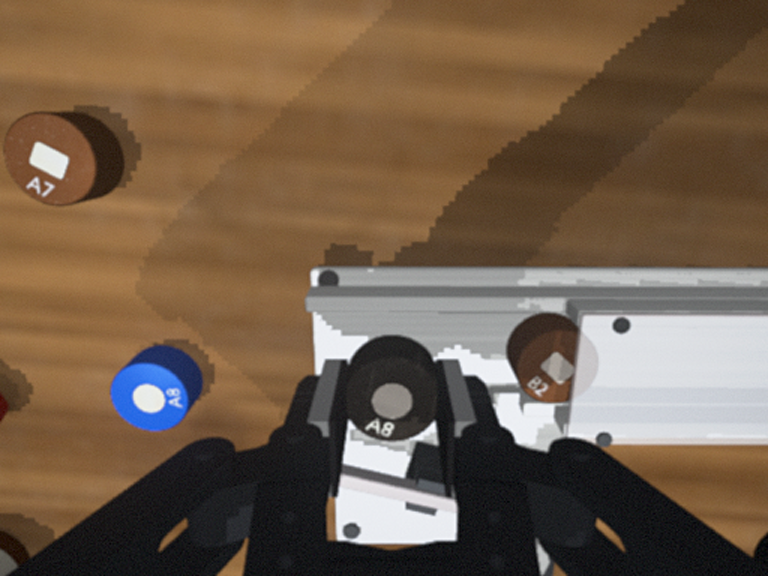

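carry_out([
  [[-0.0005,0,0.003],0,0.1],
  [[-0.0005,0,0.006],0,0.1],
  [[-0.0005,0,0.008],0,0.1],
  [[-0.0005,0,0.008],0,0.1],
  [[-0.0005,0,0.008],0,0.1],
])

```text
clock: 19.85
position: [0.5582, -0.3499, 0.037]
tcp_rot: [-0.0, -0.045, 0.999, 0.0]
contact_force: [-0.2, 0.2, 0.4]
gripper_width: 0.0271
```

Run:
```python
from h import *
for i in range(3):
    s=status.sense(); print(s["clock"],s["gripper_width"],s["contact_force"],tomag(s["position"]),s["position"][2])
    d=cam("wrist")
gomag(.0,-.082,.015)
```

```text
19.85 0.027143387485174874 [-0.16680174  0.21392724  0.4378996 ] [ 0.00034855 -0.08130132] 0.037017179054217766
19.9 0.02685340258024929 [ 0.25610566 -0.03361817 -0.53089462] [ 0.00041317 -0.08138316] 0.037145159055078876
19.95 0.02766755713966603 [-0.42309981 -0.08716292 -0.02410802] [ 0.0005282  -0.08142228] 0.037280461135838994
clk 20.00 pos [ 0.5583 -0.3501  0.0373] yang 1.660 q7 2.39 q1 0.19 | shift [ 0.0005 -0.0005  0.0223] yaw 0.000 dist 0.022
```

carry_out([
  [[0,0,0.007],0,0.1],
  [[0,0,0.014],0,0.1],
  [[0,0,0.019],0,0.1],
  [[0,0,0.0225],0,0.1],
  [[0,0,0.0235],0,0.1],
])

```text
clock: 20.42
position: [0.5577, -0.3496, 0.0134]
tcp_rot: [-0.001, -0.045, 0.999, 0.001]
contact_force: [-6.8, 4.5, 13.5]
gripper_width: 0.0271
```

carry_out([
  [[0,0,0.0005],0,0.1],
  [[0,0,0.0005],0,0.3],
  [[0,0,0.0005],0,0.5],
  [[0,0,0],0,0.5],
  [[0,0,-0.01],0,0.5],
])

```text
clock: 20.83
position: [0.557, -0.3491, 0.0216]
tcp_rot: [-0.002, -0.045, 0.999, 0.001]
contact_force: [-0.5, -0.2, 0.5]
gripper_width: 0.0429
```

carry_out([
  [[0,0,-0.02],0,0.5],
  [[0,-0.01,-0.03],0,0.5],
  [[0,-0.02,-0.03],0,0.3],
  [[0,-0.032,-0.03],0,0.1],
  [[0,-0.038,-0.03],0,0],
])

```text
clock: 21.25
position: [0.5607, -0.39, 0.0531]
tcp_rot: [-0.0, -0.044, 0.999, -0.0]
contact_force: [-0.3, -0.0, -0.9]
gripper_width: 0.0068
```

Run:
```python
from h import *
d=cam("wrist"); save(d,"y_wrist.png",None,1.5)
s=status.sense(); print(s["clock"],s["gripper_width"],s["contact_force"],tomag(s["position"]),s["position"][2])
gomag(.0,-.122,.013)
```

```text
21.3 0.0005151122983136574 [-0.18239952 -0.86681463  0.53405903] [-0.00138779 -0.12226346] 0.052690854863424993
clk 21.30 pos [ 0.5601 -0.3909  0.0527] yang 1.657 q7 2.43 q1 0.25 | shift [-0.0015  0.0003  0.0397] yaw -0.003 dist 0.040
```

View pics/y_wrist.png

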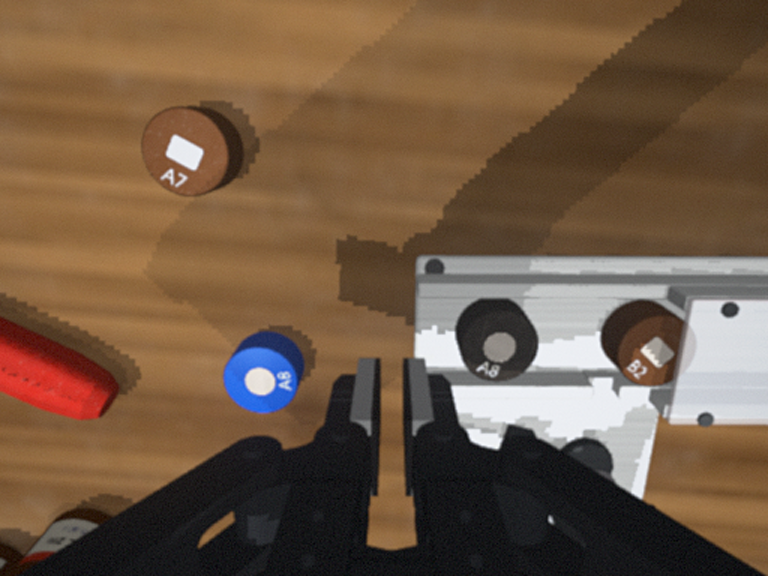

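carry_out([
  [[-0.001,0,0.01],0,0],
  [[-0.001,0,0.022],0,0],
  [[-0.001,0,0.032],0,0],
  [[-0.001,0,0.038],0,0],
  [[-0.001,0,0.039],0,0],
])

```text
clock: 21.72
position: [0.5615, -0.3862, 0.0116]
tcp_rot: [-0.002, -0.045, 0.999, 0.001]
contact_force: [0.4, -0.8, 1.2]
gripper_width: -0.0001
```

carry_out([
  [[0,0.013,0],0,0],
  [[0,0.028,0],0,0],
  [[0,0.043,0],0,0],
  [[0,0.058,0],0,0],
  [[0,0.067,0],0,0],
])

```text
clock: 22.13
position: [0.5571, -0.319, 0.0146]
tcp_rot: [0.0, -0.045, 0.999, 0.0]
contact_force: [1.0, 0.0, -0.2]
gripper_width: 0.0001
```

Run:
```python
from h import *
d=cam("wrist"); save(d,"z_wrist.png",None,1.5)
s=status.sense(); print(s["clock"],s["gripper_width"],s["contact_force"],tomag(s["position"]),s["position"][2])
gomag(.0,-.049,.015)
```

```text
22.1833 0.00023388727304714908 [ 1.02306365  1.41614733 -1.7219942 ] [ 0.00255981 -0.0487758 ] 0.014506223918583042
clk 22.18 pos [ 0.5574 -0.3173  0.0145] yang 1.663 q7 2.36 q1 0.14 | shift [ 0.0026 -0.0002 -0.0005] yaw 0.003 dist 0.003
```

View pics/z_wrist.png

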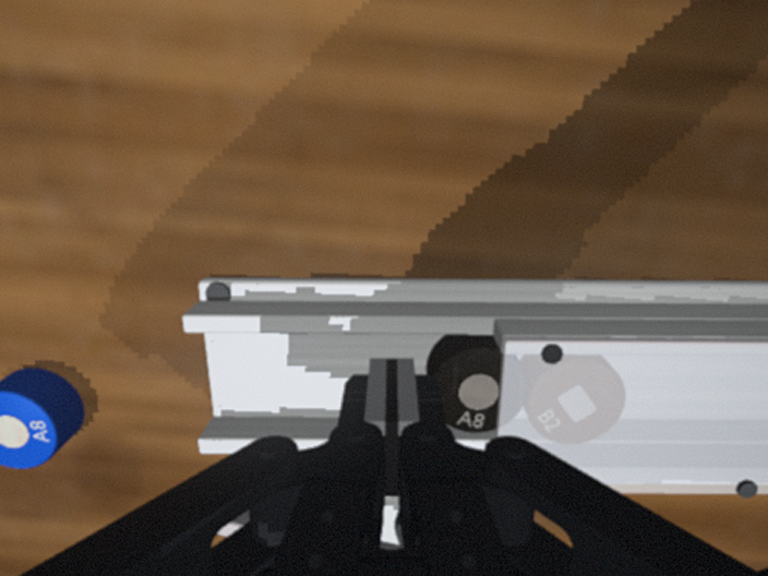

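carry_out([
  [[0,-0.01,0],0,0],
  [[0,-0.018,-0.01],0,0],
  [[0,-0.018,-0.045],0,0],
  [[0.015,-0.01,-0.08],0,0.2],
  [[0.04,0.01,-0.1],0,0.6],
])

```text
clock: 22.6
position: [0.5174, -0.3201, 0.1192]
tcp_rot: [0.002, -0.043, 0.999, -0.003]
contact_force: [-0.7, 0.5, 2.1]
gripper_width: 0.0231
```

Run:
```python
from h import *
go(.437,-.2,.13,1.66)
```

```text
clk 22.60 pos [ 0.5174 -0.3201  0.1192] yang 1.656 q7 2.34 q1 0.11 | shift [ 0.0698  0.1265 -0.0119] yaw -0.004 dist 0.145
```

carry_out([
  [[0.02,0.035,-0.006],0,0.6],
  [[0.038,0.07,-0.012],0,0.65],
  [[0.056,0.105,-0.012],0,0.65],
  [[0.066,0.122,-0.012],0,0.65],
  [[0.068,0.1265,-0.012],0,0.65],
])

```text
clock: 23.02
position: [0.4354, -0.1937, 0.1276]
tcp_rot: [0.0, -0.044, 0.999, 0.001]
contact_force: [0.8, 0.2, -1.1]
gripper_width: 0.0554
```

carry_out([
  [[0,0,0],0,0.65],
  [[0,0,0],0,0.65],
  [[0,0,0],0,0.65],
  [[0,0,0],0,0.65],
  [[0,0,0],0,0.65],
])

```text
clock: 23.43
position: [0.4371, -0.196, 0.1265]
tcp_rot: [-0.0, -0.044, 0.999, -0.0]
contact_force: [-0.2, 0.0, -0.2]
gripper_width: 0.0559
```

Run:
```python
from h import *
import pickle
d=cam("wrist"); save(d,"aa_wrist.png",None,1.5)
pickle.dump(d,open("aa.pkl","wb"))
for r in optics.pinpoint("sample_3","wrist"):
    p=np.array(r["point"]); print(round(r["confidence"],2),p.round(4),(proj(d,p)*1.5).round(0))
go(.437,-.2,.13,1.66)
```

```text
0.83 [ 0.4346 -0.2033  0.0007] [380. 266.]
0.76 [ 0.4264 -0.1207 -0.0031] [529. 263.]
0.56 [ 0.5538 -0.2922  0.0039] [219. 443.]
clk 23.53 pos [ 0.4369 -0.1954  0.1264] yang 1.659 q7 2.10 q1 -0.11 | shift [ 0.0003 -0.0046 -0.0036] yaw -0.001 dist 0.006
```

View pics/aa_wrist.png

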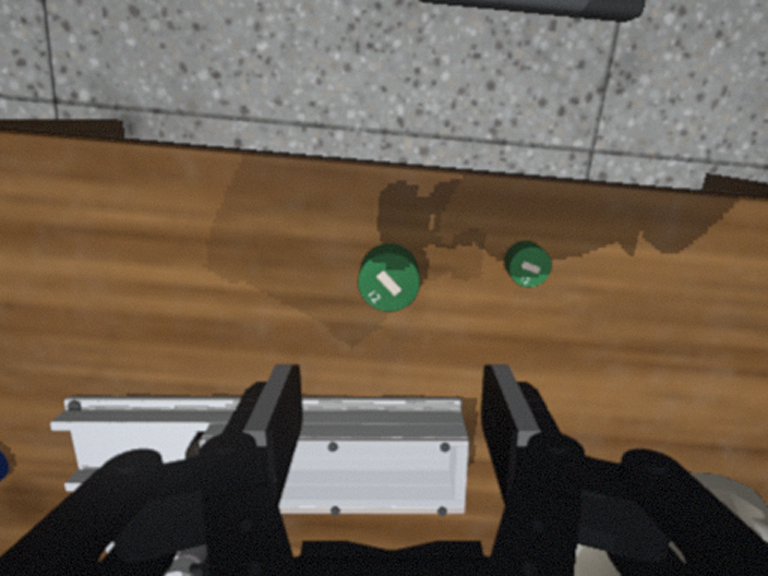

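Run:
```python
from h import *
import pickle; d=pickle.load(open("aa.pkl","rb"))
p=back(d,389/1.5,282/1.5,.021); print(p)
go(p[0],p[1],.005,1.66)
```

```text
[ 0.43673453 -0.1980378   0.021     ]
clk 23.53 pos [ 0.4369 -0.1954  0.1264] yang 1.659 q7 2.10 q1 -0.11 | shift [ 0.0003 -0.0025  0.1214] yaw -0.001 dist 0.121
```

carry_out([
  [[0,-0.0025,0.035],0,0.65],
  [[0,-0.0025,0.07],0,0.65],
  [[0,-0.0025,0.1],0,0.65],
  [[0,-0.0025,0.115],0,0.65],
  [[0,-0.0025,0.121],0,0.65],
])

```text
clock: 23.95
position: [0.4351, -0.1968, 0.0028]
tcp_rot: [-0.002, -0.045, 0.999, 0.0]
contact_force: [-0.2, 0.1, -0.3]
gripper_width: 0.0555
```

carry_out([
  [[0,0,0],0,0.65],
  [[0,0,0],0,0.3],
  [[0,0,0],0,0.2],
  [[0,0,0],0,0.1],
  [[0,0,0],0,0.1],
])

```text
clock: 24.37
position: [0.4383, -0.1978, 0.0071]
tcp_rot: [0.001, -0.045, 0.999, -0.0]
contact_force: [-1.8, -0.2, 7.5]
gripper_width: 0.0303
```

carry_out([
  [[0,0,-0.015],0,0.1],
  [[0,0,-0.035],0,0.1],
  [[0,0,-0.055],0,0.1],
  [[0,0,-0.064],0,0.1],
  [[0,0,-0.064],0,0.1],
])

```text
clock: 24.78
position: [0.4389, -0.1977, 0.0721]
tcp_rot: [0.003, -0.045, 0.999, -0.001]
contact_force: [0.4, 0.1, -0.7]
gripper_width: 0.0301
```

Run:
```python
from h import *
s=status.sense(); print(s["gripper_width"],s["contact_force"])
d=cam("wrist"); save(d,"ab_wrist.png",None,1.5)
gomag(0,-.083,.065)
```

```text
0.030052644503580157 [ 0.42612506  0.10068868 -0.71396336]
clk 24.83 pos [ 0.4381 -0.1973  0.0706] yang 1.660 q7 2.15 q1 -0.09 | shift [-0.1056 -0.1645  0.006 ] yaw 0.000 dist 0.196
```

View pics/ab_wrist.png

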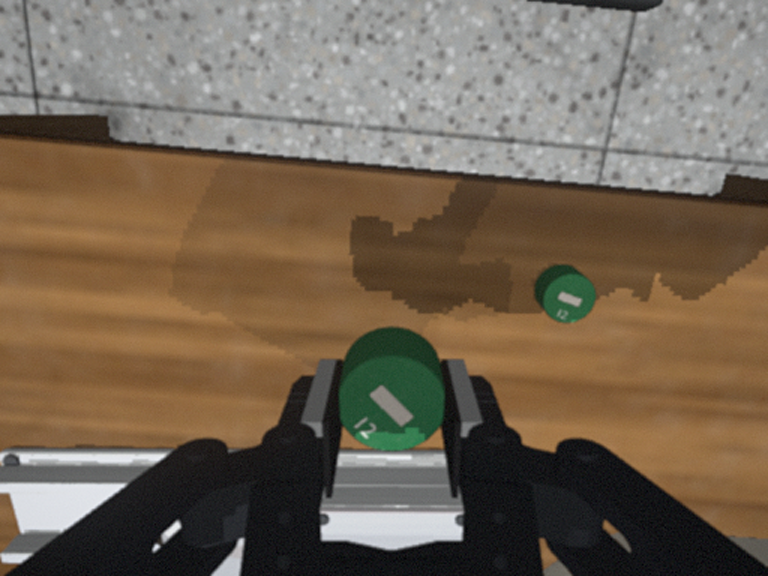

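carry_out([
  [[-0.012,-0.02,-0.005],0,0.1],
  [[-0.03,-0.047,-0.008],0,0.1],
  [[-0.048,-0.078,-0.008],0,0.1],
  [[-0.068,-0.108,-0.008],0,0.1],
  [[-0.084,-0.13,-0.006],0,0.1],
])

```text
clock: 25.25
position: [0.533, -0.3213, 0.0742]
tcp_rot: [-0.0, -0.044, 0.999, -0.0]
contact_force: [0.4, 1.1, 0.1]
gripper_width: 0.03
```

carry_out([
  [[-0.013,-0.021,0.005],0,0.1],
  [[-0.021,-0.033,0.012],0,0.1],
  [[-0.021,-0.035,0.022],0,0.1],
  [[-0.021,-0.035,0.026],0,0.1],
  [[-0.021,-0.035,0.026],0,0.1],
])

```text
clock: 25.67
position: [0.5545, -0.3507, 0.0466]
tcp_rot: [-0.002, -0.045, 0.999, 0.001]
contact_force: [-0.3, 0.6, -0.7]
gripper_width: 0.0302
```

carry_out([
  [[0,0,0],0,0.1],
  [[0,0,0],0,0.1],
  [[0,0,0],0,0.1],
  [[0,0,0],0,0.1],
  [[0,0,0],0,0.1],
])

```text
clock: 26.08
position: [0.5567, -0.352, 0.0503]
tcp_rot: [0.0, -0.045, 0.999, -0.0]
contact_force: [-0.1, 0.1, 0.2]
gripper_width: 0.0302
```

Run:
```python
from h import *
s=status.sense(); print(s["gripper_width"],s["contact_force"],tomag(s["position"]))
d=cam("wrist"); save(d,"ac_wrist.png",None,1.5)
t=tool_pt(d,391/1.5,404/1.5,-.0145); print(t, tomag((np.array(s["position"])+Rq(s["tcp_rot"])@t)))
gomag(.0,-.083,.015)
```

```text
0.030171286904183872 [-0.14596592  0.05050985  0.21718179] [-0.00131277 -0.08320496]
[ 0.00202102 -0.00090624 -0.0145    ] [-0.00334716 -0.08410559]
clk 26.13 pos [ 0.5566 -0.352   0.0501] yang 1.660 q7 2.40 q1 0.18 | shift [-0.0014  0.0003  0.0351] yaw 0.000 dist 0.035
```

View pics/ac_wrist.png

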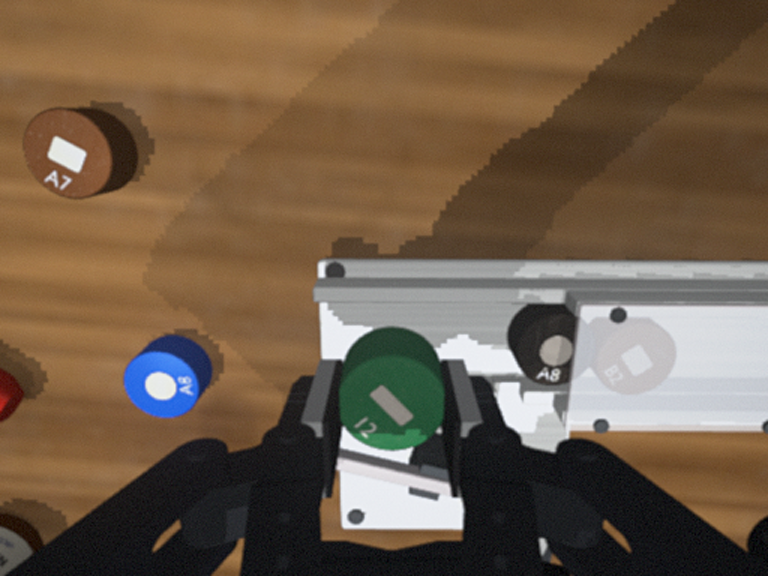

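Run:
```python
from h import *
d=cam("wrist"); s=status.sense(); print(tomag(s["position"]))
def M(x,y,z): x/=1e3;y/=1e3; return np.array([C[0]+x*np.cos(W)-y*np.sin(W),C[1]+x*np.sin(W)+y*np.cos(W),z/1e3])
im=cv2.resize(cv2.cvtColor(d["img"],4),None,fx=3,fy=3,interpolation=2)
for a,b in [((-24,-111,20),(-24,-22,20)),((-18,-111,20),(-18,-22,20)),((18,-111,20),(18,-22,20)),((24,-111,20),(24,-22,20)),((-18,-111,6),(-18,-22,6)),((18,-111,6),(18,-22,6)),((0,-111,6),(0,-22,6)),((-24,-20,39),(24,-20,39))]:
    p,q=[tuple(int(v) for v in (proj(d,M(*k))*3).round()) for k in (a,b)]; cv2.line(im,p,q,(0,0,255),1)
cv2.imwrite("pics/ad.png",im[480:960,560:1300])
```

```text
[-0.00143585 -0.0833061 ]
```

View pics/ad.png

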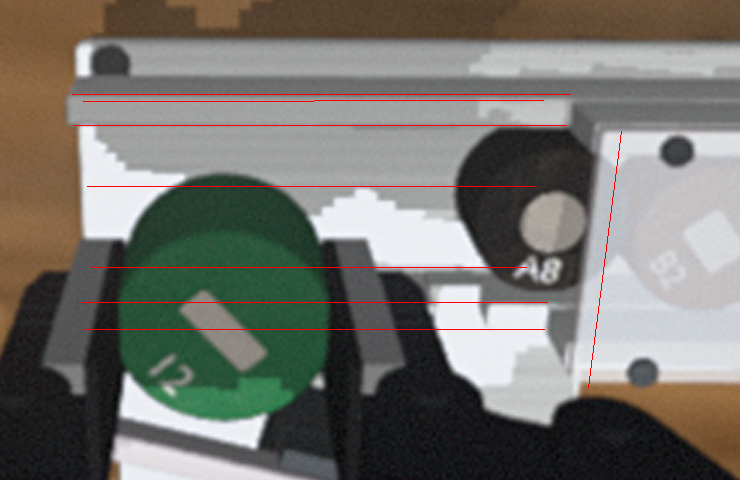

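carry_out([
  [[-0.002,0,0.004],0,0.1],
  [[-0.0032,0,0.01],0,0.1],
  [[-0.0032,0,0.016],0,0.1],
  [[-0.0032,0,0.021],0,0.1],
  [[-0.0032,0,0.021],0,0.1],
])

```text
clock: 26.6
position: [0.5586, -0.3512, 0.0266]
tcp_rot: [-0.001, -0.045, 0.999, 0.001]
contact_force: [-0.6, 0.8, -1.0]
gripper_width: 0.0303
```

Run:
```python
from h import *
for i in range(2):
    s=status.sense(); print(s["gripper_width"],s["contact_force"],tomag(s["position"]),s["position"][2])
    d=cam("wrist"); 
save(d,"ae_wrist.png",(180,150,400,310),3.5)
```

```text
0.030321141158776557 [-0.61376789  0.79192325 -0.9738535 ] [ 0.00071853 -0.08263626] 0.026569245765901577
0.030286998780103946 [ 0.27371536 -1.36311842  0.27205895] [ 0.00091756 -0.08294128] 0.027320613541614462
```

View pics/ae_wrist.png

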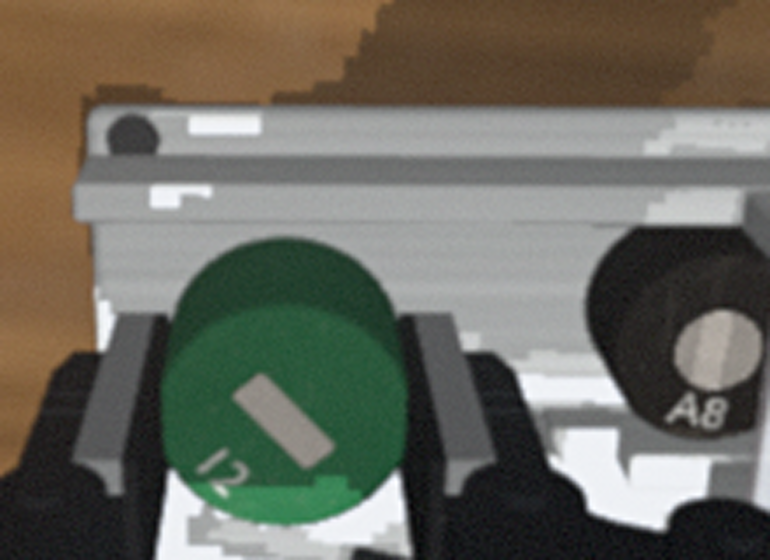

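carry_out([
  [[-0.0003,0,0.003],0,0.1],
  [[-0.0003,0,0.006],0,0.1],
  [[-0.0003,0,0.009],0,0.1],
  [[-0.0003,0,0.012],0,0.1],
  [[-0.0003,0,0.014],0,0.1],
])

```text
clock: 27.12
position: [0.5597, -0.3518, 0.0141]
tcp_rot: [-0.0, -0.045, 0.999, 0.0]
contact_force: [0.4, 0.2, -0.0]
gripper_width: 0.0301
```

Run:
```python
from h import *
for i in range(2):
    s=status.sense(); print(s["gripper_width"],s["contact_force"],tomag(s["position"]),s["position"][2])
    d=cam("wrist"); 
save(d,"af_wrist.png",(180,150,400,310),3.5)
```

```text
0.03011998163518127 [ 0.37425726  0.17669616 -0.04705601] [ 0.00173739 -0.08324461] 0.01409396984568246
0.030239525268698532 [-0.69131389  0.93207884 -0.69324017] [ 0.00153199 -0.08309487] 0.013716532819617475
```

View pics/af_wrist.png

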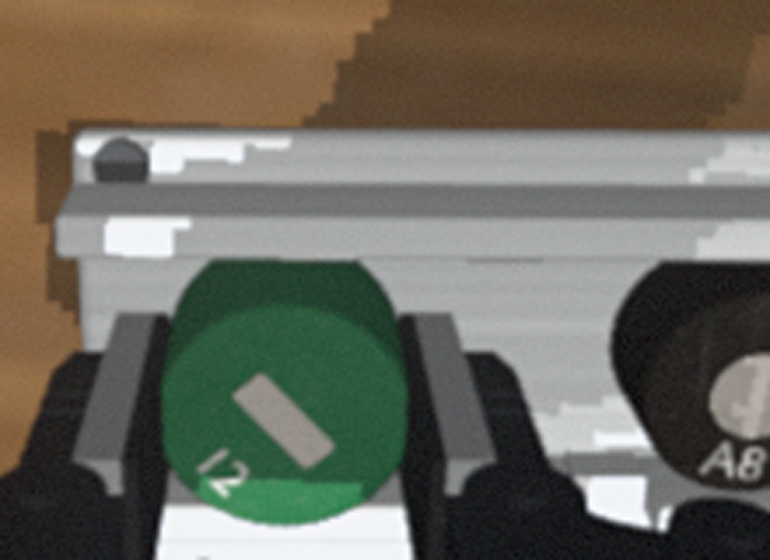

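carry_out([
  [[0,0,0.0005],0,0.1],
  [[0,0,0.0005],0,0.3],
  [[0,0,0.0005],0,0.5],
  [[0,0,0],0,0.55],
  [[0,0,-0.01],0,0.55],
])

```text
clock: 27.63
position: [0.5588, -0.3511, 0.0231]
tcp_rot: [-0.001, -0.045, 0.999, 0.001]
contact_force: [-0.6, 0.8, 0.1]
gripper_width: 0.0467
```

carry_out([
  [[0.001,0,-0.02],0,0.5],
  [[0.001,-0.01,-0.033],0,0.5],
  [[0.001,-0.02,-0.033],0,0.3],
  [[0.001,-0.032,-0.033],0,0.1],
  [[0.001,-0.039,-0.033],0,0],
])

```text
clock: 28.05
position: [0.5618, -0.3927, 0.0575]
tcp_rot: [-0.0, -0.044, 0.999, -0.0]
contact_force: [-0.2, 0.9, 0.3]
gripper_width: 0.0066
```

Run:
```python
from h import *
d=cam("wrist"); save(d,"ag_wrist.png",None,1.5)
s=status.sense(); print(s["clock"],s["gripper_width"],s["contact_force"],tomag(s["position"]),s["position"][2])
gomag(.0,-.122,.013)
```

```text
28.1 0.000713501933485396 [-1.0215997   0.66466693 -0.65955565] [-0.00072906 -0.12530304] 0.05696518705656758
clk 28.10 pos [ 0.561  -0.3939  0.057 ] yang 1.657 q7 2.44 q1 0.24 | shift [-0.0008  0.0034  0.044 ] yaw -0.003 dist 0.044
```

View pics/ag_wrist.png

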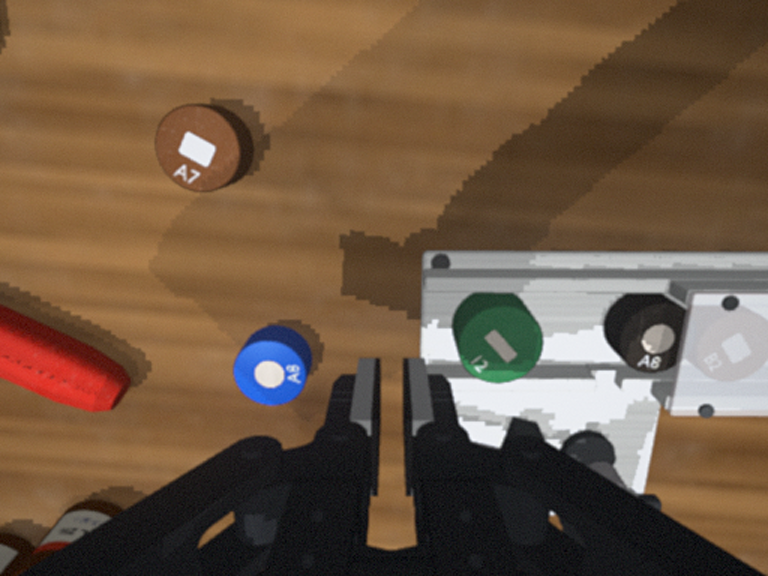

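carry_out([
  [[0,0,0.012],0,0],
  [[0,0.001,0.024],0,0],
  [[0,0.001,0.035],0,0],
  [[0,0.001,0.042],0,0],
  [[0,0.001,0.0425],0,0],
])

```text
clock: 28.52
position: [0.561, -0.3879, 0.0117]
tcp_rot: [-0.002, -0.045, 0.999, 0.002]
contact_force: [-0.8, 0.2, -0.4]
gripper_width: 0.0
```

carry_out([
  [[0,0.013,0],0,0],
  [[0,0.028,0],0,0],
  [[0,0.043,0],0,0],
  [[0,0.058,0],0,0],
  [[0,0.068,0],0,0],
])

```text
clock: 28.93
position: [0.5566, -0.3203, 0.0151]
tcp_rot: [0.0, -0.045, 0.999, 0.0]
contact_force: [1.1, -0.7, -0.3]
gripper_width: -0.0003
```

Run:
```python
from h import *
d=cam("wrist"); save(d,"ah_wrist.png",None,1.5)
s=status.sense(); print(s["clock"],s["gripper_width"],s["contact_force"],tomag(s["position"]),s["position"][2])
gomag(.0,-.049,.015)
```

```text
28.9833 -0.00010224965482324222 [ 1.08342862  1.09333729 -0.83707003] [ 0.002073   -0.04965044] 0.01498803384378886
clk 28.98 pos [ 0.557  -0.3183  0.015 ] yang 1.663 q7 2.37 q1 0.13 | shift [ 0.0021  0.0007 -0.    ] yaw 0.003 dist 0.002
```

View pics/ah_wrist.png

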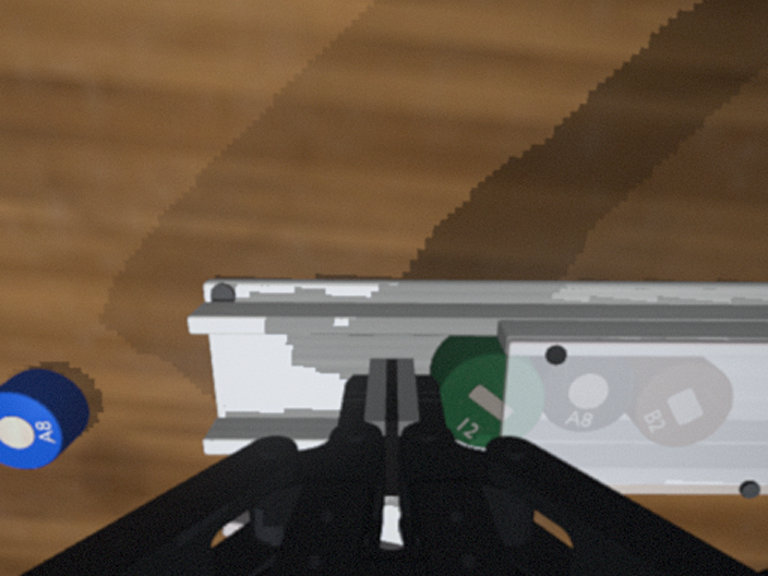

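Three in a row. Backing off for the second brown sample (A7).

carry_out([
  [[0,-0.01,0],0,0],
  [[0,-0.018,-0.01],0,0],
  [[0,-0.018,-0.045],0,0],
  [[0.005,-0.035,-0.08],0,0.2],
  [[0.015,-0.06,-0.1],0,0.6],
])

```text
clock: 29.4
position: [0.5491, -0.3839, 0.12]
tcp_rot: [0.002, -0.046, 0.999, -0.001]
contact_force: [1.7, -0.6, 1.3]
gripper_width: 0.0233
```

Run:
```python
from h import *
go(.499,-.465,.13,1.66)
```

```text
clk 29.40 pos [ 0.5491 -0.3839  0.12  ] yang 1.663 q7 2.43 q1 0.22 | shift [ 0.0573 -0.0762 -0.0101] yaw 0.003 dist 0.096
```

carry_out([
  [[0.02,-0.025,-0.005],0,0.6],
  [[0.04,-0.05,-0.012],0,0.6],
  [[0.052,-0.068,-0.012],0,0.6],
  [[0.056,-0.075,-0.012],0,0.6],
  [[0.056,-0.075,-0.012],0,0.6],
])

```text
clock: 29.82
position: [0.494, -0.468, 0.1282]
tcp_rot: [-0.0, -0.041, 0.999, -0.002]
contact_force: [0.3, 0.2, 0.4]
gripper_width: 0.0512
```

carry_out([
  [[0,0,0],0,0.6],
  [[0,0,0],0,0.6],
  [[0,0,0],0,0.6],
  [[0,0,0],0,0.6],
  [[0,0,0],0,0.6],
])

```text
clock: 30.23
position: [0.4985, -0.4618, 0.127]
tcp_rot: [0.0, -0.046, 0.999, 0.0]
contact_force: [0.4, -0.3, 0.3]
gripper_width: 0.0514
```

Run:
```python
from h import *
import pickle
d=cam("wrist"); save(d,"ai_wrist.png",None,1.5)
pickle.dump(d,open("ai.pkl","wb"))
go(.499,-.466,.13,1.66)
```

```text
clk 30.28 pos [ 0.4982 -0.462   0.127 ] yang 1.662 q7 2.57 q1 0.36 | shift [-0.0004 -0.004  -0.003 ] yaw 0.002 dist 0.005
```

View pics/ai_wrist.png

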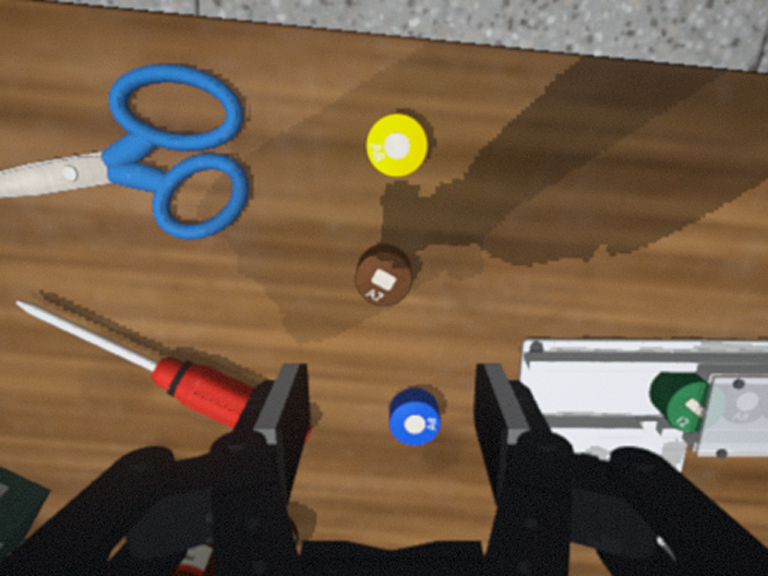

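Run:
```python
from h import *
import pickle; d=pickle.load(open("ai.pkl","rb"))
p=back(d,384/1.5,279/1.5,.018); print(p)
go(p[0],p[1],.005,1.66)
```

```text
[ 0.49789557 -0.46633565  0.018     ]
clk 30.28 pos [ 0.4982 -0.462   0.127 ] yang 1.662 q7 2.57 q1 0.36 | shift [ 0.0007 -0.0043  0.122 ] yaw 0.002 dist 0.122
```

carry_out([
  [[0,-0.004,0.035],0,0.6],
  [[0.0005,-0.004,0.07],0,0.6],
  [[0.0005,-0.004,0.1],0,0.6],
  [[0.0005,-0.004,0.115],0,0.6],
  [[0.0005,-0.004,0.122],0,0.6],
])

```text
clock: 30.7
position: [0.4963, -0.4652, 0.0021]
tcp_rot: [-0.002, -0.045, 0.999, 0.002]
contact_force: [0.1, 0.2, -0.0]
gripper_width: 0.0513
```

carry_out([
  [[0,0,0],0,0.6],
  [[0,0,0],0,0.3],
  [[0,0,0],0,0.2],
  [[0,0,0],0,0.1],
  [[0,0,0],0,0.1],
])

```text
clock: 31.12
position: [0.4986, -0.4682, 0.0077]
tcp_rot: [0.002, -0.045, 0.999, -0.001]
contact_force: [0.6, -0.2, 5.6]
gripper_width: 0.0279
```

carry_out([
  [[0,0,-0.015],0,0.1],
  [[0,0,-0.035],0,0.1],
  [[0,0,-0.055],0,0.1],
  [[0,0,-0.064],0,0.1],
  [[0,0,-0.064],0,0.1],
])

```text
clock: 31.53
position: [0.4987, -0.4684, 0.0731]
tcp_rot: [0.002, -0.045, 0.999, -0.002]
contact_force: [-0.1, -0.8, -0.3]
gripper_width: 0.0277
```

Run:
```python
from h import *
s=status.sense(); print(s["gripper_width"],s["contact_force"])
d=cam("wrist"); save(d,"aj_wrist.png",None,1.5)
gomag(0,-.082,.065)
```

```text
0.027724073619871697 [-0.07394628 -0.82085238 -0.30905056]
clk 31.58 pos [ 0.498  -0.4676  0.071 ] yang 1.660 q7 2.59 q1 0.37 | shift [-0.07    0.1111  0.0059] yaw 0.000 dist 0.131
```

View pics/aj_wrist.png

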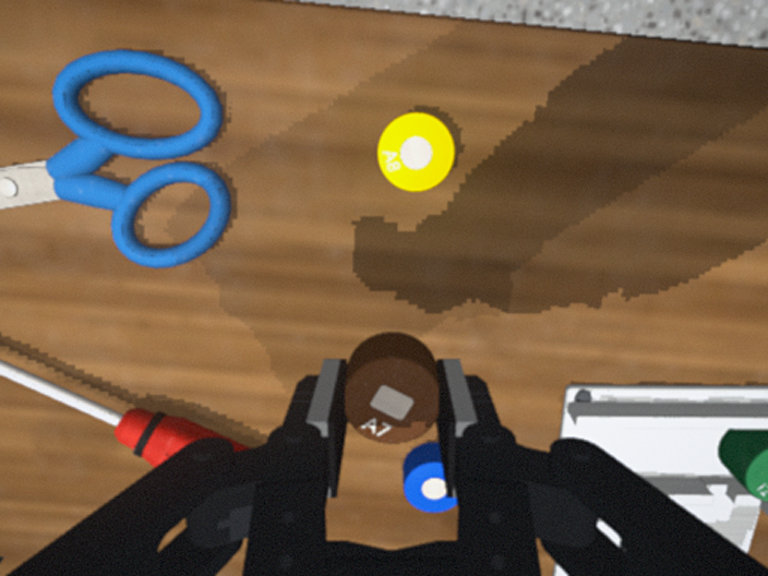

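carry_out([
  [[-0.015,0.025,-0.003],0,0.1],
  [[-0.033,0.053,-0.003],0,0.1],
  [[-0.05,0.08,-0.003],0,0.1],
  [[-0.064,0.101,0],0,0.1],
  [[-0.07,0.111,0.005],0,0.1],
])

```text
clock: 32.0
position: [0.5599, -0.3447, 0.0628]
tcp_rot: [0.0, -0.047, 0.999, 0.002]
contact_force: [1.1, 1.2, -0.6]
gripper_width: 0.0277
```

carry_out([
  [[0,0,0.005],0,0.1],
  [[0,0,0.012],0,0.1],
  [[0,0,0.02],0,0.1],
  [[0,0,0.02],0,0.1],
  [[0,0,0.02],0,0.1],
])

```text
clock: 32.42
position: [0.5554, -0.3518, 0.0431]
tcp_rot: [-0.001, -0.043, 0.999, 0.0]
contact_force: [0.3, 0.5, 0.8]
gripper_width: 0.0278
```

carry_out([
  [[0,0,0],0,0.1],
  [[0,0,0],0,0.1],
  [[0,0,0],0,0.1],
  [[0,0,0],0,0.1],
  [[0,0,0],0,0.1],
])

```text
clock: 32.83
position: [0.5573, -0.3502, 0.0444]
tcp_rot: [0.0, -0.045, 0.999, -0.0]
contact_force: [0.5, 0.2, 0.1]
gripper_width: 0.0278
```

Run:
```python
from h import *
s=status.sense(); print(s["gripper_width"],s["contact_force"],tomag(s["position"]),s["position"][2])
d=cam("wrist"); save(d,"ak_wrist.png",(180,170,400,330),3.5)
t=tool_pt(d,391/1.5,400/1.5,-.0115); print(t, tomag((np.array(s["position"])+Rq(s["tcp_rot"])@t)))
gomag(.0,-.082,.015)
```

```text
0.02775644141763328 [0.47858852 0.18371038 0.13929194] [-0.00050617 -0.08152857] 0.04438692464332241
[ 0.00153263 -0.0009063  -0.0115    ] [-0.00204352 -0.08243071]
clk 32.88 pos [ 0.5573 -0.3501  0.0443] yang 1.660 q7 2.40 q1 0.17 | shift [-0.0005 -0.0006  0.0293] yaw 0.000 dist 0.029
```

View pics/ak_wrist.png

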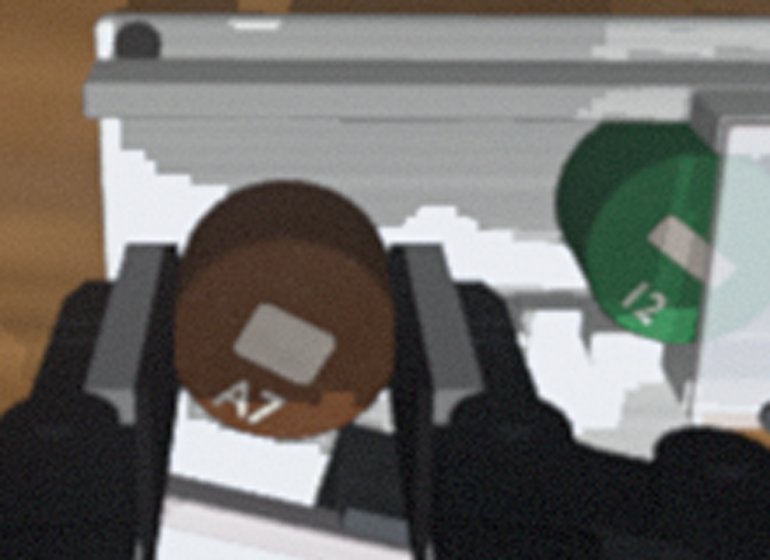

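carry_out([
  [[-0.0018,0,0.006],0,0.1],
  [[-0.0018,0,0.013],0,0.1],
  [[-0.0018,0,0.02],0,0.1],
  [[-0.0018,0,0.026],0,0.1],
  [[-0.0018,0,0.03],0,0.1],
])

```text
clock: 33.3
position: [0.5585, -0.3496, 0.0134]
tcp_rot: [-0.001, -0.045, 0.999, 0.0]
contact_force: [-14.9, 11.4, 41.1]
gripper_width: 0.0277
```

Run:
```python
from h import *
for i in range(2):
    s=status.sense(); print(s["gripper_width"],s["contact_force"],tomag(s["position"]),s["position"][2])
    d=cam("wrist"); 
save(d,"al_wrist.png",(180,150,400,310),3.5)
```

```text
0.027650269794902715 [-14.87287154  11.43671783  41.10917312] [ 0.00072995 -0.08094948] 0.013366786861294399
0.02772497241771801 [-0.35136616 -0.05814936  0.33977978] [ 0.00074455 -0.08104846] 0.013796417099011749
```

View pics/al_wrist.png

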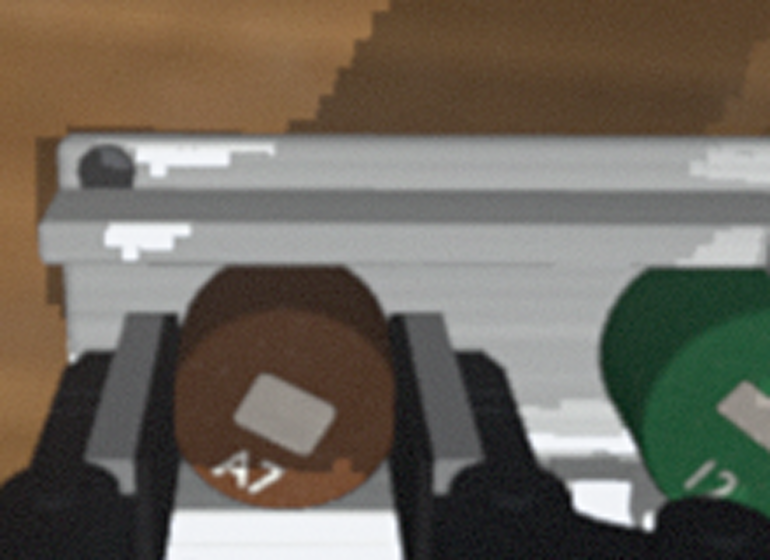

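carry_out([
  [[0,0,0],0,0.1],
  [[0,0,0],0,0.3],
  [[0,0,0],0,0.5],
  [[0,0,-0.001],0,0.5],
  [[0,0,-0.01],0,0.5],
])

```text
clock: 33.82
position: [0.558, -0.3492, 0.0226]
tcp_rot: [-0.001, -0.045, 0.999, 0.001]
contact_force: [0.3, 0.3, -0.2]
gripper_width: 0.0427
```

carry_out([
  [[0,0,-0.02],0,0.5],
  [[0,0,-0.04],0,0.5],
  [[0,-0.005,-0.07],0.1,0.5],
  [[0.005,-0.015,-0.09],0.22,0.5],
  [[0.01,-0.025,-0.09],0.34,0.5],
])

```text
clock: 34.23
position: [0.5539, -0.3774, 0.1206]
tcp_rot: [0.004, 0.127, 0.992, -0.002]
contact_force: [-0.4, -0.6, 1.1]
gripper_width: 0.0427
```

carry_out([
  [[0,0,0],0.12,0.47],
  [[0,0,0],0.24,0.47],
  [[0,0,0],0.36,0.47],
  [[0,0,0],0.48,0.47],
  [[0,0,0],0.6,0.47],
])

```text
clock: 34.65
position: [0.5514, -0.3758, 0.115]
tcp_rot: [0.0, 0.415, 0.91, 0.0]
contact_force: [0.1, -0.1, 0.1]
gripper_width: 0.0402
```

Run:
```python
from h import *
s=status.sense(); print(s["gripper_width"],tomag(s["position"]))
gomag(-.025,-.118,.08,.09)
```

```text
0.04022661259205183 [-0.00865325 -0.10643553]
clk 34.65 pos [ 0.5514 -0.3758  0.115 ] yang 0.714 q7 1.56 q1 0.08 | shift [ 0.0002 -0.02    0.035 ] yaw 0.624 dist 0.040
```

carry_out([
  [[0,-0.005,0],0.12,0.47],
  [[0,-0.01,0.01],0.24,0.47],
  [[0,-0.015,0.02],0.36,0.47],
  [[0,-0.02,0.03],0.48,0.47],
  [[0,-0.02,0.035],0.6,0.47],
])

```text
clock: 35.07
position: [0.535, -0.3896, 0.0788]
tcp_rot: [-0.0, 0.666, 0.746, -0.0]
contact_force: [0.0, -0.3, 0.3]
gripper_width: 0.0401
```

carry_out([
  [[0,0,0],0.024,0.47],
  [[0,0,0],0.024,0.47],
  [[0,0,0],0.024,0.47],
  [[0,0,0],0.024,0.47],
  [[0,0,0],0.024,0.47],
])

```text
clock: 35.48
position: [0.5367, -0.389, 0.0798]
tcp_rot: [0.0, 0.672, 0.741, 0.0]
contact_force: [1.2, -0.3, -0.4]
gripper_width: 0.0401
```

Run:
```python
from h import *
d=cam("wrist")
s=status.sense(); print(s["gripper_width"],tomag(s["position"]))
def M(x,y,z): x/=1e3;y/=1e3; return np.array([C[0]+x*np.cos(W)-y*np.sin(W),C[1]+x*np.sin(W)+y*np.cos(W),z/1e3])
im=cv2.resize(cv2.cvtColor(d["img"],4),None,fx=1.5,fy=1.5,interpolation=2)
for a,b in [((-18,-111,20),(-18,-22,20)),((18,-111,20),(18,-22,20)),((-24,-20,39),(24,-20,39))]:
    p,q=[tuple(int(v) for v in (proj(d,M(*k))*1.5).round()) for k in (a,b)]; cv2.line(im,p,q,(0,0,255),1)
cv2.imwrite("pics/am.png",im)
gomag(-.025,-.118,.012,.09)
```

```text
0.039709155070285794 [-0.02465471 -0.11825487]
clk 35.53 pos [ 0.5366 -0.389   0.0797] yang 0.098 q7 1.05 q1 0.03 | shift [ 0.0003 -0.0004  0.0677] yaw 0.008 dist 0.068
```

View pics/am.png

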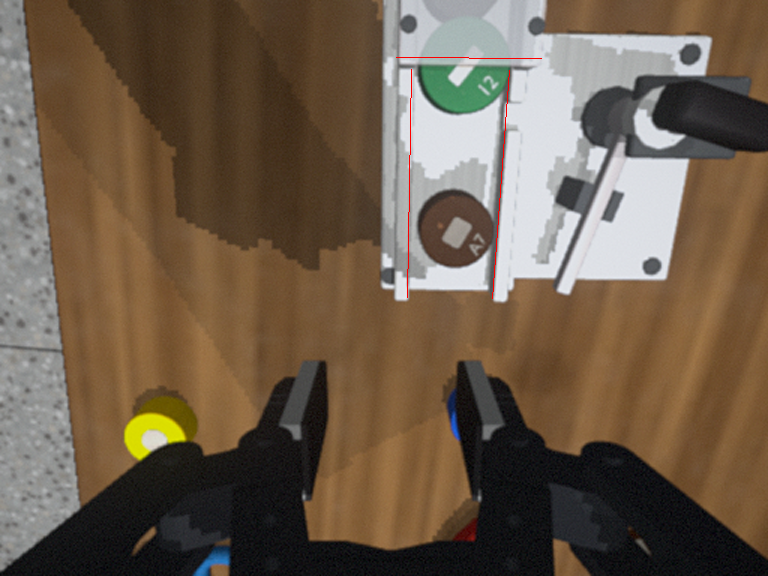

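carry_out([
  [[0,0,0.02],0.004,0.47],
  [[0,0,0.04],0.008,0.47],
  [[0,0,0.055],0.008,0.47],
  [[0,0,0.063],0.008,0.47],
  [[0,0,0.066],0.008,0.47],
])

```text
clock: 35.95
position: [0.5356, -0.3883, 0.0115]
tcp_rot: [-0.001, 0.675, 0.738, -0.0]
contact_force: [0.7, 0.5, 0.1]
gripper_width: 0.0398
```

carry_out([
  [[0,0,0],0,0.47],
  [[0,0,0],0,0.47],
  [[0,0,0],0,0.47],
  [[0,0,0],0,0.47],
  [[0,0,0],0,0.47],
])

```text
clock: 36.37
position: [0.5366, -0.3892, 0.0139]
tcp_rot: [0.001, 0.675, 0.738, 0.0]
contact_force: [0.7, -0.2, 0.4]
gripper_width: 0.04
```

Run:
```python
from h import *
d=cam("wrist"); save(d,"an_wrist.png",None,1.5)
s=status.sense(); print(s["gripper_width"],tomag(s["position"]),s["contact_force"],s["position"])
b=cam("side"); save(b,"an_side.png",(190,150,310,250),5)
gomag(-.025,-.05,.013,.09)
```

```text
0.03987233763790351 [-0.02474083 -0.11840414] [ 0.3478481  -0.58150948 -0.57871251] [ 0.53650129 -0.38914859  0.01371739]
clk 36.47 pos [ 0.5364 -0.3891  0.0136] yang 0.088 q7 1.08 q1 0.06 | shift [ 0.0683 -0.0003  0.0006] yaw -0.002 dist 0.068
```

View pics/an_wrist.png

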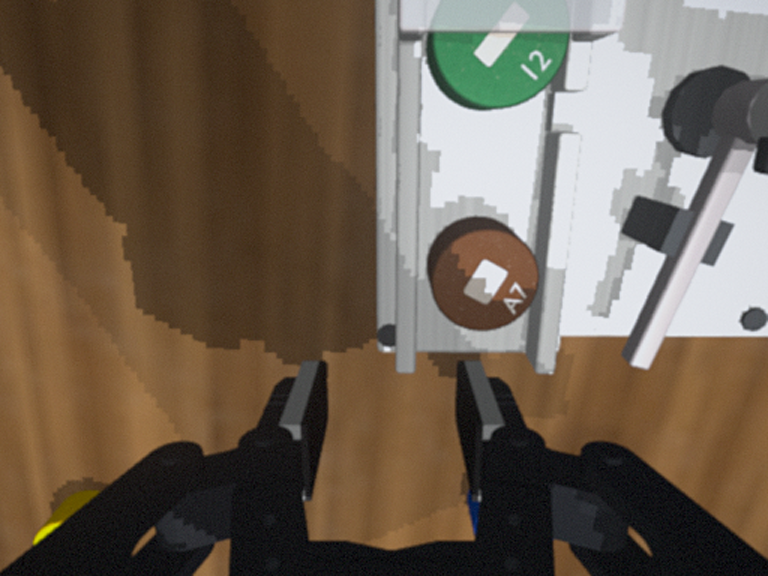

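View pics/an_side.png

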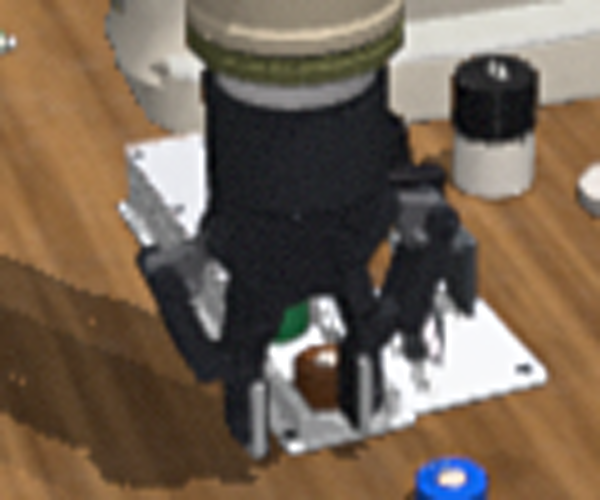

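carry_out([
  [[0.005,-0.003,0],0,0.47],
  [[0.015,-0.003,0],0,0.47],
  [[0.027,-0.003,0],0,0.47],
  [[0.038,-0.003,0],0,0.47],
  [[0.045,-0.003,0],0,0.47],
])

```text
clock: 36.88
position: [0.5241, -0.3473, 0.0135]
tcp_rot: [-0.001, 0.677, 0.736, -0.004]
contact_force: [-17.1, -13.3, 5.8]
gripper_width: 0.0402
```

Run:
```python
from h import *
d=cam("wrist"); save(d,"ao_wrist.png",None,1.5)
s=status.sense(); print(s["gripper_width"],tomag(s["position"]),s["contact_force"],s["position"])
b=cam("scene"); save(b,"ao_scene.png",(190,170,300,260),6)
gomag(-.028,-.036,.013,.09)
```

```text
0.03967958098037021 [-0.03358276 -0.07487207] [-14.31528568  -9.7326236    5.07433991] [ 0.52378255 -0.34658741  0.01339413]
clk 36.98 pos [ 0.524  -0.3469  0.0134] yang 0.083 q7 1.04 q1 -0.04 | shift [0.0393 0.0052 0.0003] yaw -0.007 dist 0.040
```

View pics/ao_wrist.png

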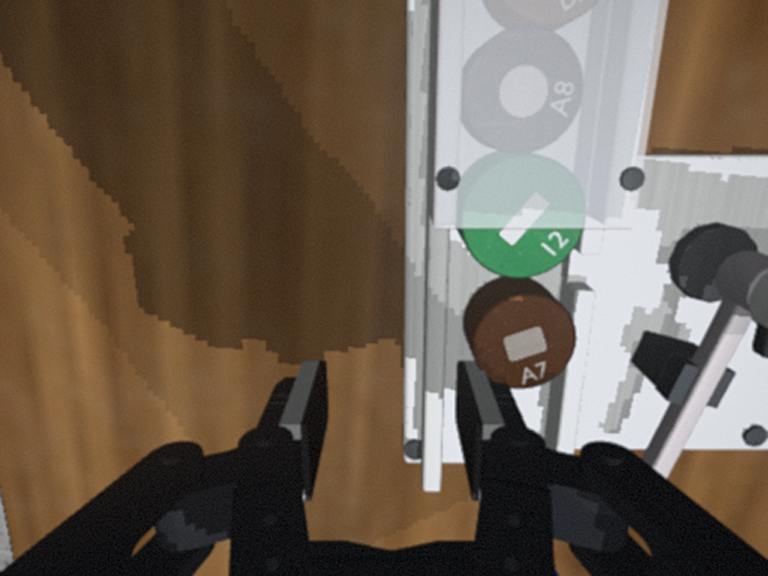

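View pics/ao_scene.png

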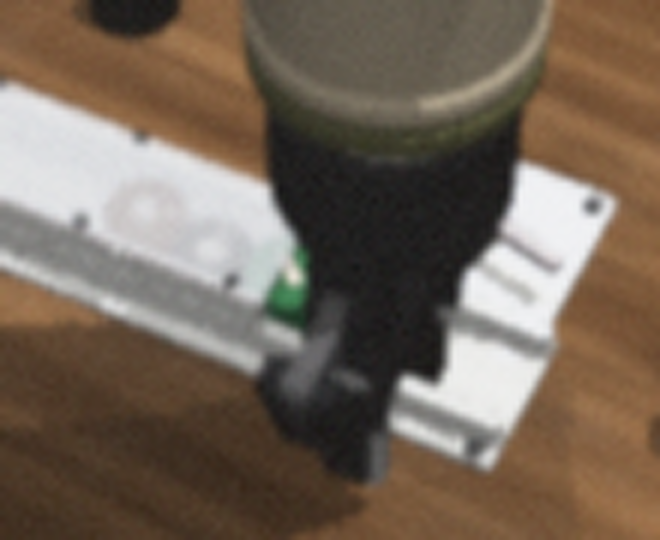

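carry_out([
  [[-0.01,0,0],0,0.47],
  [[-0.02,0.002,0],0,0.47],
  [[-0.02,0.006,0],0,0.47],
  [[-0.02,0.006,0],0,0.47],
  [[-0.02,0.006,0],0,0.47],
])

```text
clock: 37.4
position: [0.5381, -0.3622, 0.0128]
tcp_rot: [-0.0, 0.675, 0.738, 0.0]
contact_force: [0.5, 0.2, 0.2]
gripper_width: 0.0404
```

Run:
```python
from h import *
s=status.sense(); print(s["gripper_width"],tomag(s["position"]),s["contact_force"],s["position"])
d=cam("wrist"); save(d,"ap_wrist.png",None,1.5)
gomag(-.022,-.07,.013,.09)
```

```text
0.040443665907528625 [-0.02071978 -0.0917572 ] [0.46237338 0.21365318 0.24517512] [ 0.53811109 -0.3622481   0.01283168]
clk 37.45 pos [ 0.5378 -0.3623  0.0128] yang 0.090 q7 1.05 q1 0.00 | shift [ 0.0218 -0.001  -0.0001] yaw -0.000 dist 0.022
```

View pics/ap_wrist.png

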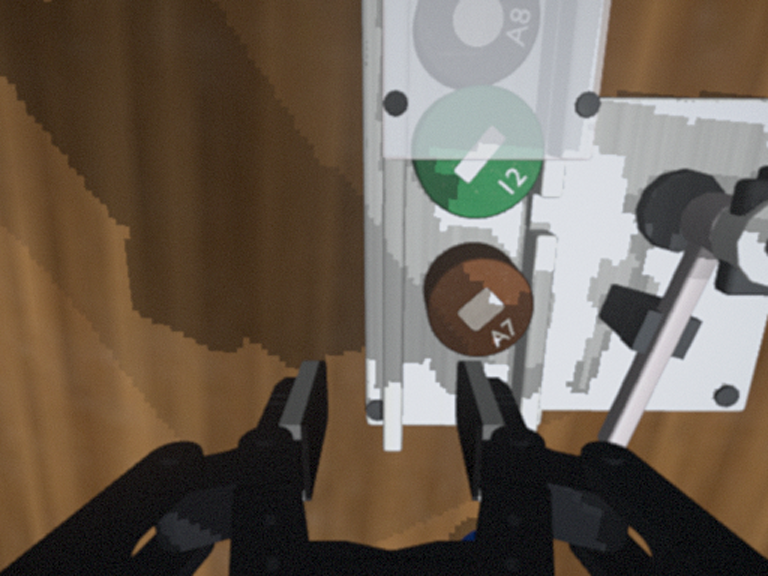

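carry_out([
  [[0.008,0,0],0,0.47],
  [[0.016,0,0],0,0.47],
  [[0.025,0,0],0,0.47],
  [[0.034,0,0],0,0.47],
  [[0.04,0,0],0,0.47],
])

```text
clock: 37.87
position: [0.5335, -0.3223, 0.0131]
tcp_rot: [-0.0, 0.675, 0.738, 0.0]
contact_force: [-0.6, -0.5, 1.1]
gripper_width: 0.04
```

Run:
```python
from h import *
s=status.sense(); print(s["gripper_width"],tomag(s["position"]),s["contact_force"],s["position"])
d=cam("wrist"); save(d,"aq_wrist.png",None,1.5)
gomag(-.022,-.0335,.013,.09)
```

```text
0.04004118290382566 [-0.02172304 -0.05150892] [-0.59517113 -0.50025281  1.0906591 ] [ 0.53349442 -0.32225289  0.01311222]
clk 37.92 pos [ 0.5339 -0.321   0.0129] yang 0.090 q7 1.01 q1 -0.08 | shift [ 0.0168 -0.0008 -0.    ] yaw 0.000 dist 0.017
```

View pics/aq_wrist.png

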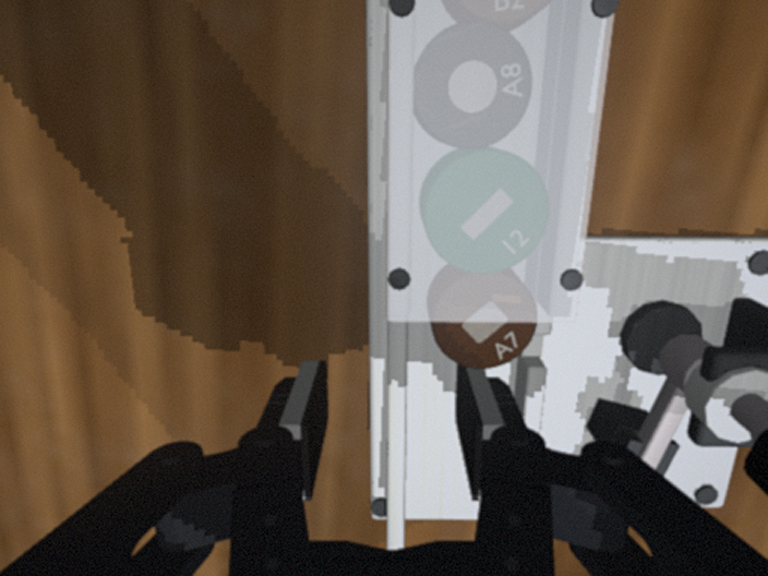

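carry_out([
  [[0.004,0,0],0,0.47],
  [[0.008,0,0],0,0.47],
  [[0.012,0,0],0,0.47],
  [[0.014,0,0],0,0.47],
  [[0.014,0,0],0,0.47],
])

```text
clock: 38.33
position: [0.5324, -0.3093, 0.013]
tcp_rot: [-0.0, 0.675, 0.738, 0.0]
contact_force: [-0.3, -0.3, -0.0]
gripper_width: 0.0403
```

Run:
```python
from h import *
s=status.sense(); print(s["gripper_width"],tomag(s["position"]),s["contact_force"],s["position"])
d=cam("wrist"); save(d,"ar_wrist.png",None,1.5)
b=cam("side"); save(b,"ar_side.png",(190,150,310,250),5)
gomag(-.022,-.0335,.013,.09)
```

```text
0.04033060572494954 [-0.0216287  -0.03854269] [-0.29760759 -0.31170745 -0.0186473 ] [ 0.532423   -0.30933065  0.01302251]
clk 38.43 pos [ 0.5323 -0.3098  0.013 ] yang 0.088 q7 0.99 q1 -0.10 | shift [ 0.0055 -0.0002  0.    ] yaw -0.002 dist 0.005
```

View pics/ar_wrist.png

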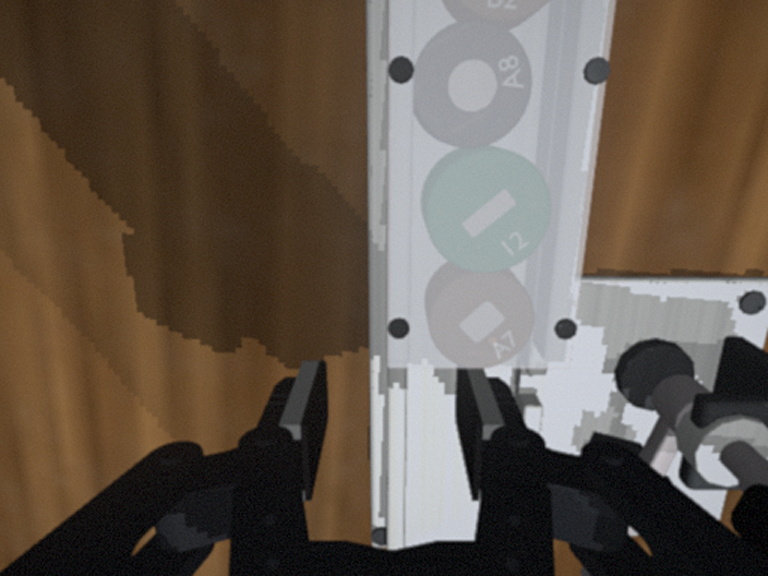

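View pics/ar_side.png

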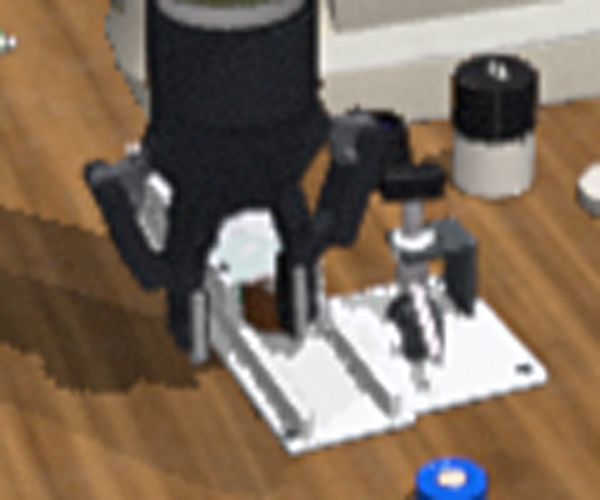

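Run:
```python
from h import *
d=cam("wrist"); s=status.sense()
print(tomag(s["position"]))
print("A7",tomag(back(d,480/1.5,317/1.5,.024)),"green",tomag(back(d,487/1.5,211/1.5,.027)),"A8",tomag(back(d,472/1.5,86/1.5,.022)),"cover edge",tomag(back(d,480/1.5,368/1.5,.039)))
print("finger tip front", tomag(back(d,470/1.5,361/1.5,.014)))
```

```text
[-0.0219085  -0.03912136]
A7 [ 0.00283206 -0.01259463] green [0.00253055 0.01746645] A8 [-0.00194649  0.0473387 ] cover edge [ 0.000773   -0.02055871]
finger tip front [ 0.00238189 -0.03110394]
```

carry_out([
  [[0.002,0,0],0,0.47],
  [[0.004,0,0],0,0.47],
  [[0.0055,0,0],0,0.47],
  [[0.006,0,0],0,0.47],
  [[0.006,0,0],0,0.47],
])

```text
clock: 38.9
position: [0.5318, -0.3038, 0.0131]
tcp_rot: [-0.0, 0.675, 0.738, 0.0]
contact_force: [0.2, -0.9, 0.1]
gripper_width: 0.04
```

Run:
```python
from h import *
d=cam("wrist");s=status.sense(); print(s["gripper_width"],tomag(s["position"]),s["contact_force"],s["position"])
save(d,"as_wrist.png",None,1.5)
```

```text
0.040339327617315415 [-0.02179433 -0.03294124] [0.29081586 0.59928114 0.36741908] [ 0.53175459 -0.30376676  0.01304458]
```

View pics/as_wrist.png

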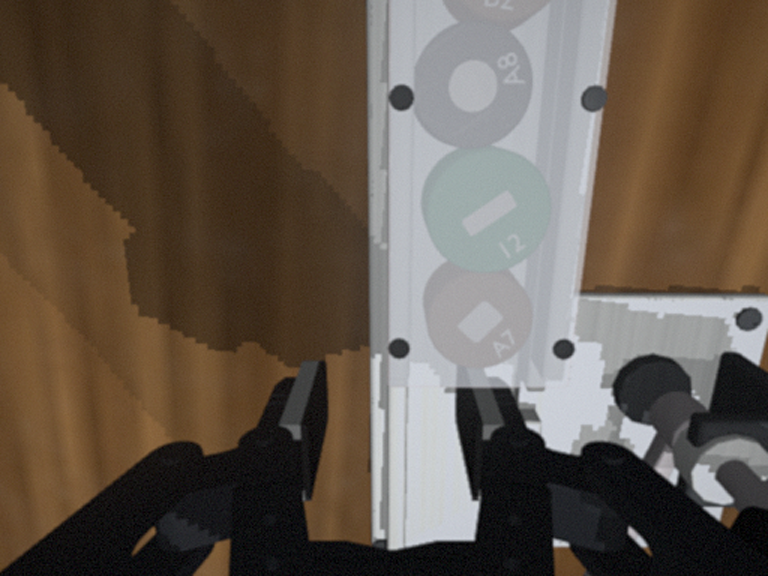

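carry_out([
  [[0.0005,0,0],0,0.47],
  [[0.001,0,0],0,0.47],
  [[0.0015,0,0],0,0.47],
  [[0.002,0,0],0,0.47],
  [[0.002,0,0],0,0.47],
])

```text
clock: 39.37
position: [0.5315, -0.3028, 0.0132]
tcp_rot: [0.001, 0.676, 0.737, -0.0]
contact_force: [0.1, -4.7, -1.6]
gripper_width: 0.0402
```

Run:
```python
from h import *
d=cam("wrist");s=status.sense(); print(s["gripper_width"],tomag(s["position"]),s["contact_force"],s["position"])
save(d,"at_wrist.png",(230,150,400,300),4.5)
```

```text
0.04033718577936667 [-0.02193716 -0.03191743] [ 1.64111114 -4.12154018 -2.08326404] [ 0.53152032 -0.30275993  0.01320614]
```

View pics/at_wrist.png

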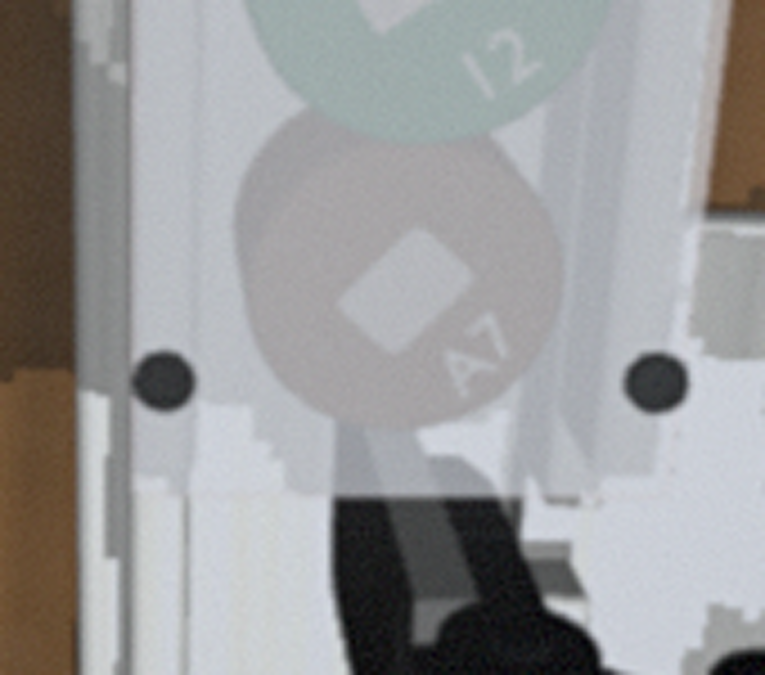

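carry_out([
  [[-0.008,0,0],0,0.47],
  [[-0.015,0,-0.005],0,0.47],
  [[-0.015,0,-0.04],0,0.47],
  [[-0.015,0,-0.08],-0.1,0.47],
  [[-0.015,0,-0.105],-0.22,0.47],
])

```text
clock: 39.83
position: [0.5331, -0.3184, 0.1216]
tcp_rot: [0.001, 0.589, 0.808, -0.0]
contact_force: [1.4, -0.9, 0.6]
gripper_width: 0.0403
```

carry_out([
  [[0,0.01,-0.02],-0.12,0.5],
  [[0,0.02,-0.02],-0.24,0.5],
  [[0,0.03,-0.02],-0.36,0.5],
  [[0,0.04,-0.02],-0.48,0.5],
  [[0,0.05,-0.02],-0.6,0.5],
])

```text
clock: 40.25
position: [0.5808, -0.302, 0.1387]
tcp_rot: [-0.0, 0.323, 0.947, 0.0]
contact_force: [-1.2, -0.7, 0.1]
gripper_width: 0.0425
```

Run:
```python
from h import *
go(.615,-.299,.14,1.385)
```

```text
clk 40.25 pos [ 0.5808 -0.302   0.1387] yang 0.914 q7 1.61 q1 -0.04 | shift [-0.0252  0.0233 -0.0013] yaw -0.471 dist 0.034
```

carry_out([
  [[-0.007,0.006,0],-0.12,0.5],
  [[-0.014,0.013,0],-0.24,0.5],
  [[-0.021,0.02,0],-0.36,0.5],
  [[-0.025,0.023,0],-0.471,0.5],
  [[-0.025,0.023,0],-0.471,0.5],
])

```text
clock: 40.67
position: [0.6151, -0.299, 0.1382]
tcp_rot: [-0.0, 0.093, 0.996, 0.0]
contact_force: [-0.6, 0.1, -0.1]
gripper_width: 0.0427
```

carry_out([
  [[0,0,0],0,0.5],
  [[0,0,0],0,0.5],
  [[0,0,0],0,0.5],
  [[0,0,0],0,0.5],
  [[0,0,0],0,0.5],
])

```text
clock: 41.08
position: [0.6141, -0.2991, 0.1382]
tcp_rot: [-0.0, 0.096, 0.995, -0.0]
contact_force: [0.3, -0.5, 0.3]
gripper_width: 0.0425
```

Run:
```python
from h import *
d=cam("wrist"); save(d,"au_wrist.png",None,1.5)
import pickle; pickle.dump(d,open("au.pkl","wb"))
go(.614,-.2993,.066,1.385)
a=cam("scene"); save(a,"au_scene.png",(150,150,330,300),4)
```

```text
clk 41.13 pos [ 0.6142 -0.299   0.1382] yang 1.378 q7 2.01 q1 0.03 | shift [ 0.0002 -0.0003  0.0722] yaw -0.007 dist 0.072
```

View pics/au_wrist.png

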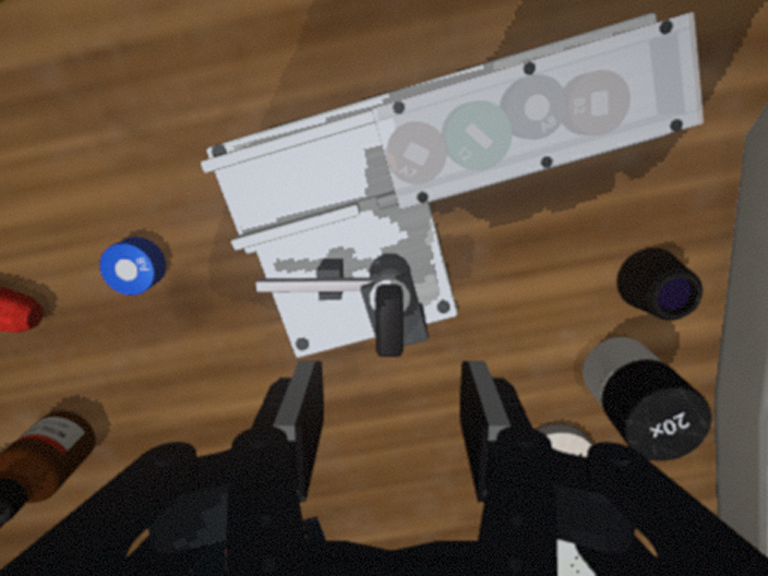

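View pics/au_scene.png

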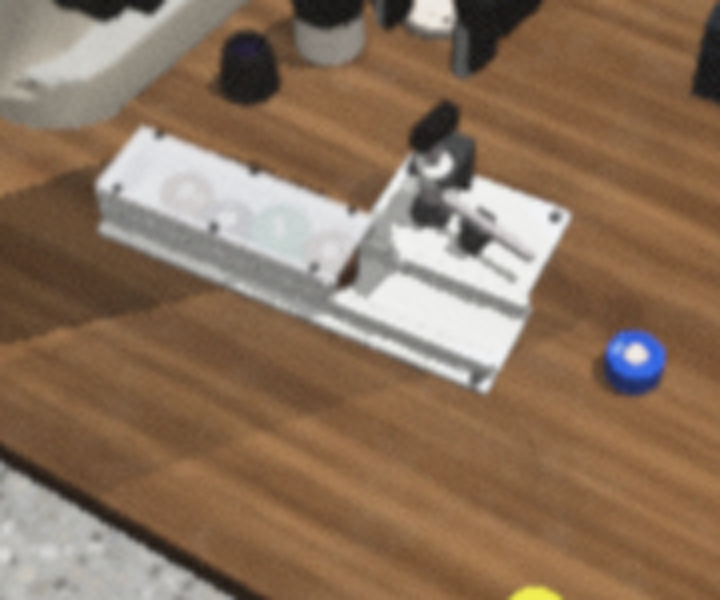

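carry_out([
  [[0,0,0.02],-0.007,0.5],
  [[0,0,0.04],-0.007,0.5],
  [[0,0,0.06],-0.007,0.5],
  [[0,0,0.069],-0.007,0.5],
  [[0,0,0.072],-0.007,0.5],
], force=70)

```text
clock: 41.6
position: [0.6133, -0.2983, 0.064]
tcp_rot: [-0.002, 0.092, 0.996, 0.001]
contact_force: [-0.4, 0.8, -0.5]
gripper_width: 0.0431
```

carry_out([
  [[0,0,0],0,0.3],
  [[0,0,0],0,0.1],
  [[0,0,0],0,0],
  [[0,0,0],0,0],
  [[0,0,0],0,0],
])

```text
clock: 42.02
position: [0.6151, -0.2996, 0.0677]
tcp_rot: [0.001, 0.092, 0.996, -0.0]
contact_force: [-0.9, 0.8, 5.7]
gripper_width: 0.0103
```

Run:
```python
from h import *
s=status.sense(); print(s["gripper_width"],s["contact_force"],s["position"]); go(.6145,-.2985,.0725,.09)
d=cam("wrist"); save(d,"av_wrist.png",None,1.5)
```

```text
0.01031004014217317 [-0.91336188  0.80565043  5.69673033] [ 0.61513444 -0.29960754  0.06771508]
clk 42.02 pos [ 0.6151 -0.2996  0.0677] yang 1.386 q7 2.04 q1 0.04 | shift [ 0.0008  0.001  -0.0048] yaw 1.296 dist 0.005
```

View pics/av_wrist.png

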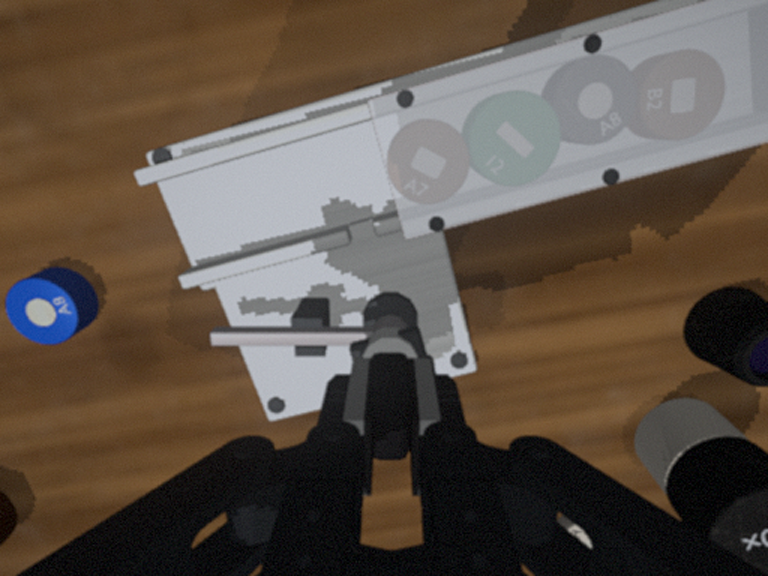

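carry_out([
  [[0,0,-0.002],0,0],
  [[0,0,-0.004],0,0],
  [[0,0,-0.006],0,0],
  [[0,0,-0.007],0,0],
  [[0,0,-0.007],0,0],
])

```text
clock: 42.48
position: [0.6147, -0.2997, 0.0725]
tcp_rot: [0.0, 0.092, 0.996, -0.001]
contact_force: [4.9, -4.3, -9.2]
gripper_width: 0.0101
```

Run:
```python
from h import *
s=status.sense(); print(s["gripper_width"],s["contact_force"],s["position"]); go(.615,-.2985,.073,.09)
```

```text
0.01009790271079893 [ 4.94798955 -4.33694931 -9.17315664] [ 0.61468216 -0.29974572  0.07249972]
clk 42.48 pos [ 0.6147 -0.2997  0.0725] yang 1.386 q7 2.04 q1 0.04 | shift [-0.0001  0.0013 -0.0005] yaw 1.296 dist 0.001
```

carry_out([
  [[0,0.0005,-0.0005],0.08,0],
  [[0,0.0005,-0.0005],0.17,0],
  [[0,0.0005,-0.0005],0.27,0],
  [[0,0.0005,-0.0005],0.37,0],
  [[0,0.0005,-0.0005],0.47,0],
])

```text
clock: 42.9
position: [0.6146, -0.2987, 0.0728]
tcp_rot: [-0.0, 0.324, 0.946, -0.0]
contact_force: [5.8, -3.4, -9.7]
gripper_width: 0.0099
```

Run:
```python
from h import *
s=status.sense(); print(s["gripper_width"],s["contact_force"],s["wrist_torque"]); go(.615,-.2985,.073,.09)
d=cam("wrist"); save(d,"aw_wrist.png",None,1.5)
```

```text
0.009879259514724664 [ 5.81397135 -3.39149663 -9.68237707] [-0.72447542 -1.5300842   0.03515412]
clk 42.90 pos [ 0.6146 -0.2987  0.0728] yang 0.911 q7 1.61 q1 -0.02 | shift [-0.0002  0.0004 -0.0002] yaw 0.821 dist 0.000
```

View pics/aw_wrist.png

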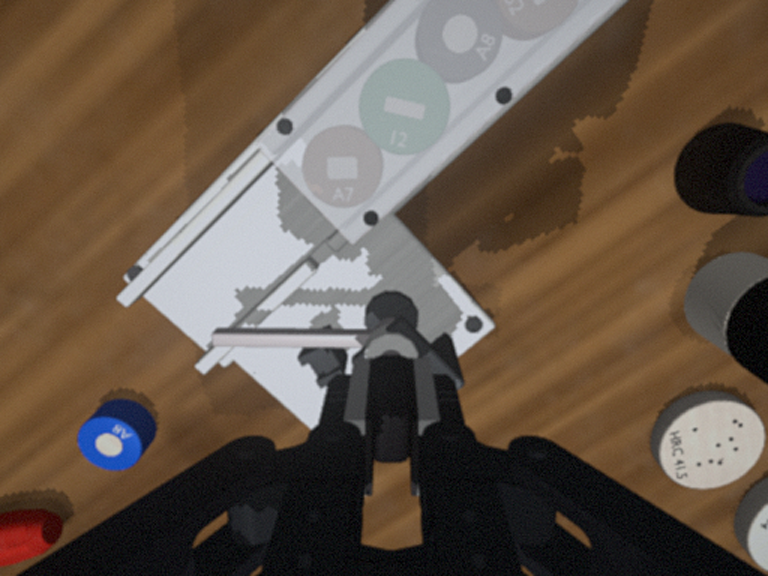

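The arm has cleared the rest and is turning back with the gripper.

carry_out([
  [[0,0,0],0.1,0],
  [[0,0,0],0.2,0],
  [[0,0,0],0.3,0],
  [[0,0,0],0.4,0],
  [[0,0,0],0.5,0],
])

```text
clock: 43.37
position: [0.6155, -0.2982, 0.0727]
tcp_rot: [0.001, 0.548, 0.837, 0.0]
contact_force: [7.1, -3.6, -9.1]
gripper_width: 0.0099
```

Run:
```python
from h import *
s=status.sense(); print(s["gripper_width"],s["contact_force"],s["wrist_torque"]); go(.6155,-.298,.073,.09)
```

```text
0.009861900573203339 [ 7.07160641 -3.60437193 -9.0830791 ] [-0.66496751 -1.75526759  0.05827339]
clk 43.37 pos [ 0.6155 -0.2982  0.0727] yang 0.412 q7 1.16 q1 -0.08 | shift [ 0.0002  0.0001 -0.0003] yaw 0.322 dist 0.000
```

carry_out([
  [[0,0,0],0.1,0],
  [[0,0,0],0.2,0],
  [[0,0,0],0.3,0],
  [[0,0,0],0.325,0],
  [[0,0,0],0.325,0],
])

```text
clock: 43.78
position: [0.6161, -0.2981, 0.0728]
tcp_rot: [0.001, 0.674, 0.738, 0.0]
contact_force: [8.1, -4.2, -8.3]
gripper_width: 0.0099
```

Run:
```python
from h import *
s=status.sense(); print(s["gripper_width"],s["contact_force"],s["wrist_torque"]); go(.6155,-.298,.057,.09)
d=cam("wrist"); save(d,"ax_wrist.png",None,1.5)
```

```text
0.00985526313039938 [ 8.09872814 -4.22068218 -8.2872337 ] [-0.73956961 -2.02153014  0.05318753]
clk 43.78 pos [ 0.6161 -0.2981  0.0728] yang 0.090 q7 0.88 q1 -0.12 | shift [ 0.0001 -0.0006  0.0158] yaw 0.000 dist 0.016
```

View pics/ax_wrist.png

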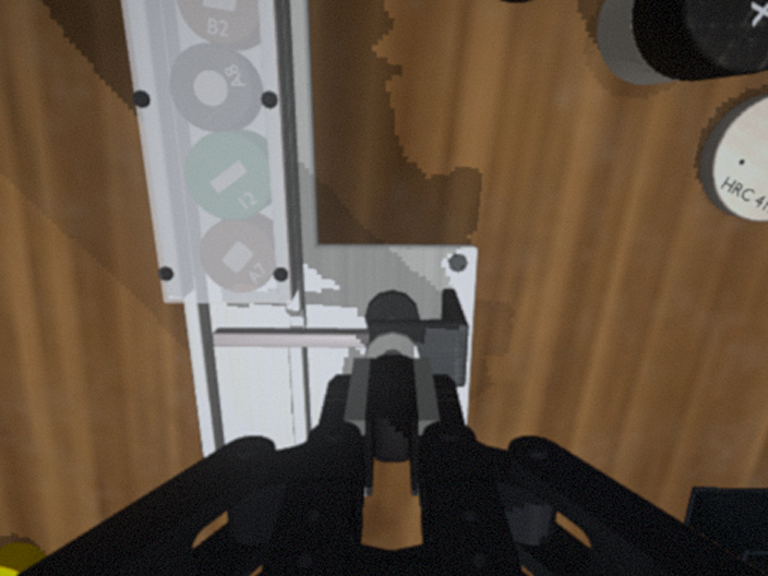

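carry_out([
  [[0,-0.0005,0.004],0,0],
  [[0,-0.0005,0.008],0,0],
  [[0,-0.0005,0.012],0,0],
  [[0,-0.0005,0.015],0,0],
  [[0,-0.0005,0.0165],0,0],
])

```text
clock: 44.25
position: [0.6163, -0.2984, 0.0582]
tcp_rot: [0.002, 0.674, 0.739, 0.001]
contact_force: [2.5, 1.0, 12.7]
gripper_width: 0.0097
```

Run:
```python
from h import *
for i in range(2):
    s=status.sense(); print(s["gripper_width"],s["contact_force"],s["position"]); 
    d=cam("wrist")
save(d,"ay_wrist.png",None,1.5)
```

```text
0.00967041919818162 [ 2.48653903  1.01372739 12.65701676] [ 0.61633539 -0.29839707  0.05823975]
0.00992121490732654 [ 4.98085923 -0.47907281  0.28337117] [ 0.61627189 -0.29837162  0.05837847]
```

View pics/ay_wrist.png

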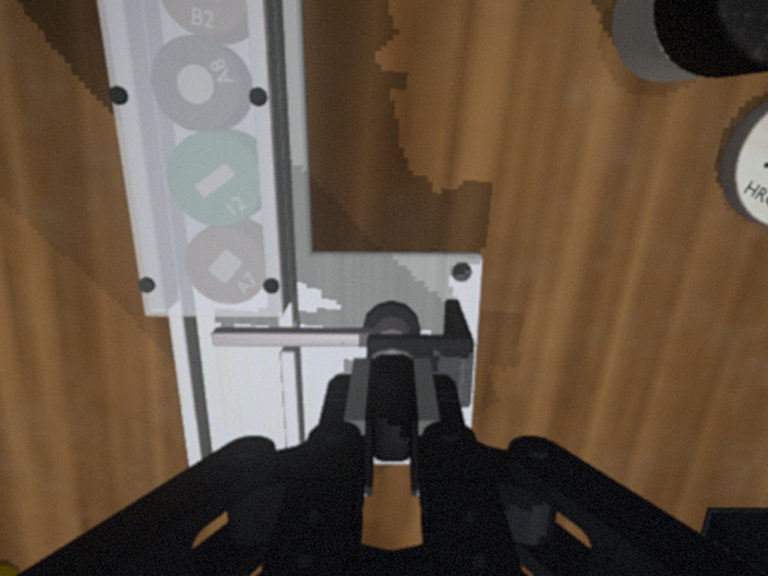

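carry_out([
  [[0,0,0.0005],0,0.1],
  [[0,0,0.0005],0,0.4],
  [[0,0,0.0005],0,0.5],
  [[0,0,0.0005],0,0.5],
  [[0,0,-0.005],0,0.5],
])

```text
clock: 44.77
position: [0.6128, -0.298, 0.0607]
tcp_rot: [-0.002, 0.674, 0.738, -0.001]
contact_force: [-0.5, 0.1, -0.1]
gripper_width: 0.0427
```

carry_out([
  [[0,0,-0.03],0,0.5],
  [[0,0,-0.065],0,0.5],
  [[0,0,-0.1],0,0.5],
  [[-0.015,0,-0.12],0,0.5],
  [[-0.03,0,-0.13],0,0.5],
])

```text
clock: 45.18
position: [0.618, -0.3286, 0.1967]
tcp_rot: [0.002, 0.673, 0.739, 0.001]
contact_force: [-0.7, -0.4, -0.1]
gripper_width: 0.0427
```

carry_out([
  [[0,0,0],0,0.5],
  [[0,0,0],0,0.5],
  [[0,0,0],0,0.5],
  [[0,0,0],0,0.5],
  [[0,0,0],0,0.5],
])

```text
clock: 45.6
position: [0.6167, -0.3271, 0.1908]
tcp_rot: [-0.001, 0.674, 0.739, -0.0]
contact_force: [0.6, -0.1, 0.9]
gripper_width: 0.0427
```

Run:
```python
from h import *
d=cam("wrist"); save(d,"az_wrist.png",None,1.5)
import pickle; pickle.dump(d,open("az.pkl","wb"))
a=cam("scene"); save(a,"az_scene.png",(150,150,330,320),4)
b=cam("side"); save(b,"az_side.png",(190,150,310,250),6)
for c in("wrist","side","scene"):
    for n in("gate_grip","gate_rest"):
        for r in optics.pinpoint(n,c)[:1]: print(c,n,r)
s=status.sense();print(s["position"],s["clock"])
```

```text
wrist gate_grip {'point': [0.6141, -0.3013, 0.0672], 'confidence': 0.87}
wrist gate_rest {'point': [0.6084, -0.3307, 0.0247], 'confidence': 0.65}
side gate_grip {'point': [0.6177, -0.2983, 0.0625], 'confidence': 0.65}
side gate_rest {'point': [0.6133, -0.3296, 0.0235], 'confidence': 0.69}
scene gate_grip {'point': [0.6161, -0.2993, 0.0684], 'confidence': 0.55}
scene gate_rest {'point': [0.6078, -0.332, 0.0245], 'confidence': 0.59}
[ 0.61669649 -0.32848342  0.19209704] 46.05
```

View pics/az_wrist.png

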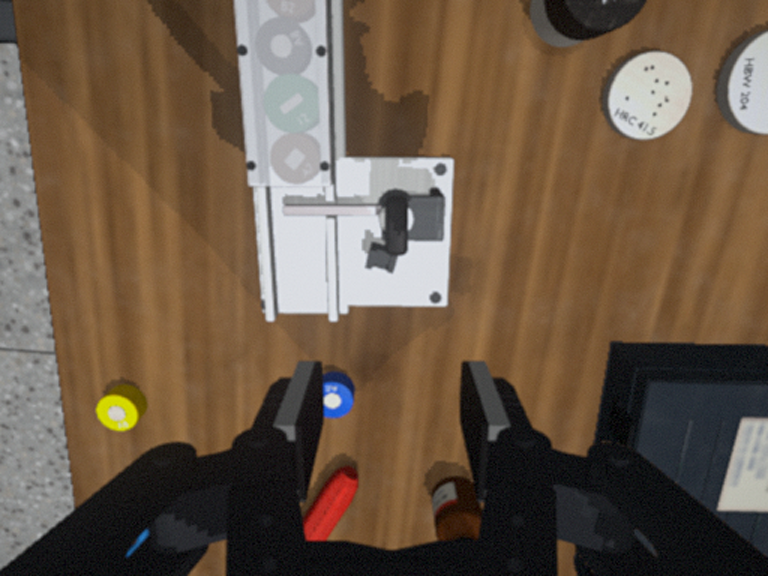

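View pics/az_scene.png

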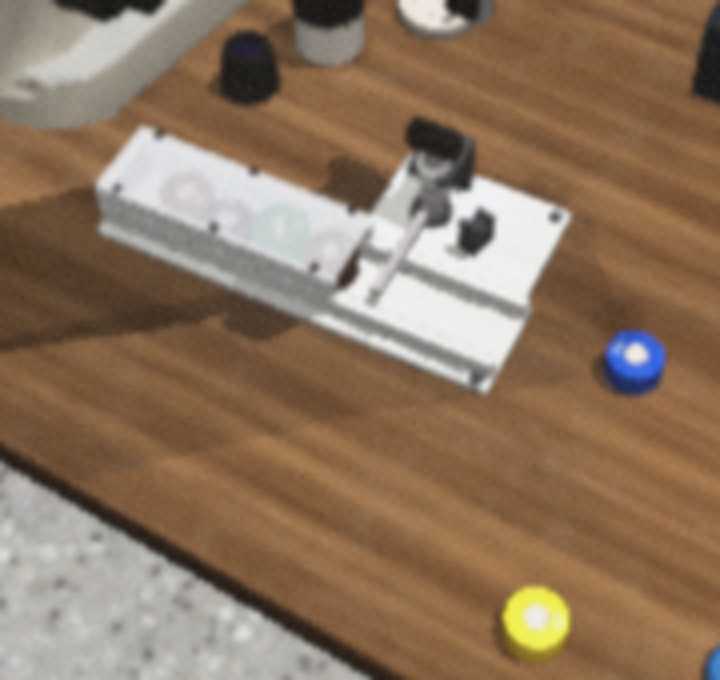

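View pics/az_side.png

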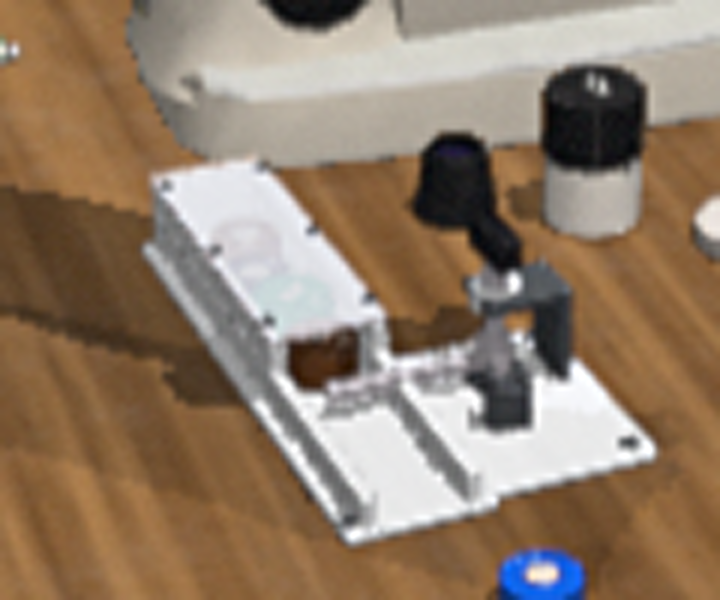

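Run:
```python
from h import *
for c,box in(("scene",(230,165,300,240)),("side",(235,170,310,250))):
    a=cv2.imread(f"pics/a_{c}.png"); d=cam(c); b=cv2.cvtColor(d["img"],4)
    x0,y0,x1,y1=box
    A,B=a[y0:y1,x0:x1],b[y0:y1,x0:x1]
    s,_=cv2.phaseCorrelate(np.float32(cv2.cvtColor(A[:45,10:55],6)),np.float32(cv2.cvtColor(B[:45,10:55],6))); print(c,s)
    cv2.imwrite(f"pics/ba_{c}.png",cv2.resize(np.hstack([A,B,cv2.absdiff(A,B)*2]),None,fx=3.5,fy=3.5))
```

```text
scene (0.6065328178689136, 0.45506810041926826)
side (0.5266998211353595, 0.5880764246148154)
```

View pics/ba_side.png

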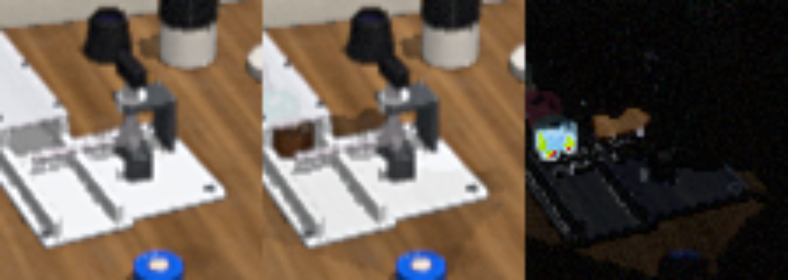

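View pics/ba_scene.png

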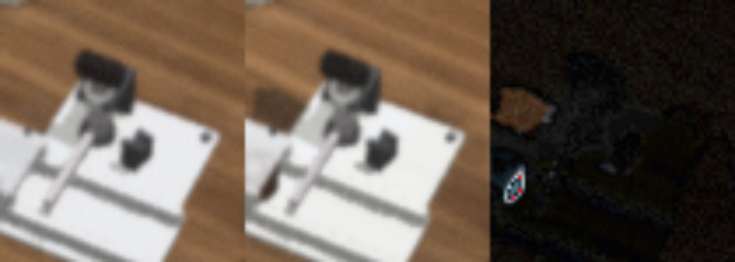

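The before/after difference at the gate shows only shadows and the sample now under the cover, so the gate is back in its original closed pose. Handing in.

Run:
```python
from bench import ticket, status
print(ticket.sign_off(), status.sense()["clock"])
```

```text
the job is handed in; nothing more can be done
the job is handed in; nothing more can be done
```

The sample magazine is loaded and handed in at about 46 s of the 210 s allowed. I lifted the gate, turned it and parked it in its rest. I placed all four samples (brown B2, black A8, large green I2, brown A7) flat in the lane and pushed them past the gate and under the cover. Then I unparked the gate, turned it back and let it drop home.

**Last checks**
- **Samples:** the wrist, scene and side pictures show all four in a row under the cover, with the last one's rear edge at about the cover's front edge. That is roughly 11 mm past the closed gate arm.
- **Gate:** compared with the pictures taken at the start, the gate's handle and arm look the same in the scene and side views, so it is fully down.
- **Other things:** I did not touch the blue, yellow and small green look-alikes or the loupe, can and blocks. Blue and yellow still stand in their places. The small green was last seen earlier in the run.
- **Robot:** the gripper is clear of everything, about 19 cm above the table.

**What did not go smoothly**
- **Finger on the cover:** pushing with the jaws along the lane made the finger linkage touch the cover's edge, at about 6 N. I made the final push with the jaws turned 90°.
- **Final push:** my first try met about 20 N sideways, so I backed off and re-centred. The push ended with the finger touching the cover edge at about 5 N.
- **Setting down the last sample:** it met the lane floor with a brief 41 N reading at the wrist. I took this as fingertip and sample contact, not the gripper body.
- **Calibration:** my position along the lane disagreed with the pictures by about 1.5 mm, which I allowed for.

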